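# Set up the glass bevelling fixture for the next piece

### The job

Get the glass-cutting bench ready for the next piece: move every finished glass bar from the machine's catch tray into the wooden tote, and lay the flat glass blank on the fixture plate and push it fully home against both stops; once it is home, lift the steel weight ring up off its post and set it flat on the middle of the blank. When all of that is in place, press the black ready button fully down and let go. Leave everything else on the bench where it stands.

Things in the scene. Friction and masses are not known exactly. Their poses are not given: they have to be found in the camera images.
- rest1: Finished bar of dark red glass with frosted cuts across it, 70 (x) x 22 (y) x 22 mm, 85 g, lying in the catch tray. Origin: centre of its underside as first lying; x along the bar. Two to four of the four bars are present; the others are None from the start.
- rest2: Finished bar of dark red glass with frosted cuts across it, 70 (x) x 22 (y) x 22 mm, 85 g, lying in the catch tray. Origin: centre of its underside as first lying; x along the bar. Two to four of the four bars are present; the others are None from the start.
- rest3: Finished bar of dark red glass with frosted cuts across it, 70 (x) x 22 (y) x 22 mm, 85 g, lying in the catch tray. Origin: centre of its underside as first lying; x along the bar. Two to four of the four bars are present; the others are None from the start.
- rest4: Finished bar of dark red glass with frosted cuts across it, 70 (x) x 22 (y) x 22 mm, 85 g, lying in the catch tray. Origin: centre of its underside as first lying; x along the bar. Two to four of the four bars are present; the others are None from the start.
- blank: Plain dark red glass slab without cuts, 60 (x) x 100 (y) x 20 mm, about 0.3 kg, lying flat on the bench left of the fixture. Origin: centre of its underside; z up. Either half-turn fits the fixture.
- weight: Steel weight ring, outer diameter 54, hole 18, height 18 mm, about 0.3 kg, threaded flat on the post. Origin: centre of its underside (30 mm above the bench at the start); z up along its axis. Either face may be up.
- post: Fixed ring stand: round dark wooden foot 64 mm across and 30 mm high with an upright steel pin 12 mm in diameter whose tip is 80 mm above the bench. Origin: centre of the foot, on the bench. It may have changed places with the ready button.
- fixture: Fixed aluminium fixture plate, 150 (x) x 170 (y) x 12 mm. Origin: centre of its underside. Two dark steel stop rails stand 9 mm above the plate: the long one on the far (+x) side, inner face at x = +50 mm, running from y = -55 to +45 mm; the short one on the left (+y) side, inner face at y = +65 mm, running from x = -15 to +40 mm. The other two sides are open.
- nest (a point): Point on the fixture plate's upper face (12 mm above the bench; at x = +20, y = +15 mm of the fixture) where the centre of the blank's underside is when the blank lies against both stops, its 60 mm side along the fixture's x and its 100 mm side along y. Axes as the fixture's.
- catch_tray: Fixed machine with a shallow steel catch tray: outer 210 (x) x 230 (y) mm, walls 5 mm thick, rim 14 mm and inner floor 5 mm above the bench. Origin: under the tray's centre, on the bench. The machine's housing, 200 mm high, begins at y = -205 mm of this frame.
- tote_in (a point): Centre of the inner floor (6 mm above the bench) of the fixed wooden tote: open box, outer 200 (x) x 160 (y) mm, 50 mm high, walls 6 mm. Axes as the tote's.
- ready (a joint): Travel of the black ready push button, 0 = out, 0.006 m = fully down (about 4 N); springs back.
- ready_top (a point): Centre of the top of the ready button's cap (32 mm across), pressed straight down.
- tumbler1: Bystander: dark red cut-glass tumbler, 62 mm wide and 70 mm high, upright. Origin: underside centre.
- tumbler2: Bystander: dark blue cut-glass tumbler, 62 mm wide and 70 mm high, upright. Origin: underside centre.
- jar: Bystander: closed jar of grit, 52 mm wide and 80 mm high, upright. Origin: underside centre.
- old_wheel: Bystander: flat grey grinding wheel, 100 mm across, 12 mm thick, lying at the back. Origin: underside centre.
- dressing_stick: Bystander: grey dressing stick, 100 x 14 x 14 mm, lying in front of the robot. Origin: underside centre, x along it.
- lens: Bystander: round glass lens, 44 mm across, 10 mm thick, lying just beyond the fixture's left far corner. Origin: underside centre.
- brush: Bystander: brush lying at the back right. Origin: underside centre, x along it.

How it is judged:
By the outcome, as a careful person would: the job done as asked, in the order asked, and still so for the second after the job is handed in, with the robot touching nothing.
Of rest1, rest2, rest3, rest4 only 2 to 4 are there at a start; the rules pass over those that are not, and their reading is None.
At some moment in a run one of rest1, rest2, rest3, rest4 may be knocked a few centimetres aside while the robot is not near it.
Once in a run the grip may slacken for a moment while it holds something.
It also fails if it takes over 210 s, if anything falls off the work surface, if the arm or the gripper's body presses on something with over 40 N, if the wrist force passes 120 N, or if a joint passes its speed limit or range.

### The arm

A 6-joint arm with a two-finger parallel gripper is mounted at the origin on the work surface. World frame = base frame: x ahead of the robot, y to its left, z up, the work surface at z = 0. Lengths are in mm, angles in rad, forces in N, time in s.
With the tool pointing down it reaches from about 275 to 1000 mm from the base axis. Payload 8.4 kg.
Tool frame: the origin (TCP) lies between the finger pads; the fingertips stand 17 mm ahead of it and the grasp point (between the pads) lies 2 mm behind it; z points along the fingers, y is the line along which they close (so a half turn about z gives the same grasp; the last joint's range is limited). The gripper opens to 85 mm and grips with 20 to 120 N. Pads are 22 mm wide; open, the fingers measure 114 mm over their backs; the gripper's body (76 mm by 85 mm) begins 54 mm behind the grasp point. The pads swing forward as they close: fully open they stand 13 mm farther back than shut.
Start: joints at [1.336, 0.353, 1.633, -0, 1.155, -0.002], TCP at [144.188, 608.143, 248.281] pointing down, gripper open.
Joint ranges: [-2.63, 2.63], [-0.92, 2.1], [0.06, 2.66], [-1.3, 4.44], [0, 2.69], [-3.02, 3.02]. Speed limits (rad/s): [2.22, 2.22, 2.79, 3.14, 3.14, 3.14].

### API

Orientations are given as [roll, pitch, yaw] about the fixed x, y, z axes, in that order (R = Rz(yaw) Ry(pitch) Rx(roll)).
In Python, from rig import sense, grab_frame, sign_off gives the robot as it stands. The module is installed in compiled form; this text tells all that it offers.
- The arm moves only by the tool send_rows, never from a script. Its argument "moves" is a list that holds one entry, the list of rows, each a list of 7 numbers: the shift along the world's x, y, z in m, then the turn, a rotation vector about the world's x, y, z in rad, then the opening, from -1 (shut) to 1 (fully open). In form: [[[dx, dy, dz, rx, ry, rz, jaw], ...]]. A call has 1 to 10 rows; each row shifts and turns the commanded pose from where the row before left it; what a row does not reach is not made up. A row lasts 1/10 s, in which the tool goes at most 50 mm and 8.59 degrees, less where a joint would pass 70% of its speed; a pose out of reach is approached as far as the arm can. A call with a gripper value outside its range is refused whole. The fingers move at their own pace and stop on an object; "grip_force" is the grip in N (left out, the last holds). Time passes only in rows, so rows that do not move let the fingers close. It gives the time, the measured TCP pose, the force, the opening and the grip force at its end, in the units of the state.
- sense(): the state, without advancing time (a new reading comes with each control period).
- grab_frame(name): name is "side" or "top" or "wrist"; returns a dict with "img" (400x640x3 uint8, red, green, blue), "mtx" (3x3 intrinsics, pixels), "rvec" (rotation vector, rad) and "tvec" (3), from world to camera coordinates, as OpenCV has them; the wrist camera has in their place "T_tool_cam" (4x4, takes a point from camera to tool coordinates, whose origin is the TCP and whose axes are the flange's). Camera axes: x right, y down, z forward; pixel columns grow to the right and rows downward; lengths in mm; the calibration is good to about 2 mm. A picture is of the moment at which its call begins: read the wrist's pose just before it. There is no depth.
- sign_off(): hands the job in; it is judged then, once.
The state is a dict: "clock": time; "qpos": joint angles; "qvel": joint speeds; "joint_efforts": joint torques, N m; "eef_pos": TCP position; "tcp_rot": TCP orientation; "contact_force": force on the tool from outside, world axes, zero at the start; "wrist_torque": the same for the moment, N m; "opening": opening from 0.0 (shut) to 1.0 (fully open); "grasp_force": force on a finger pad.
Only numpy, scipy, OpenCV 4.12 (cv2) and the standard library are available. Lean on these libraries where they do the work, as an engineer would, in place of code of your own. Each camera call takes 0.05 s, during which the arm holds its last target. There are 200 camera calls.

## Working session

There is one attempt and no reset: what is moved stays moved. The work goes in short steps, Python scripts to look and compute and a tool call to move; the robot and the scene stay as the last step left them, time stands still between calls to the robot, and variables do not carry over. Pictures are saved under pics/ and viewed, at most 14 in all, crops included, and the job is handed in when it is done.

Besides the shell and the picture viewer there is one more tool, called after ">>>" in YAML: its name, and indented under it one key for each argument. send_rows: Moves the arm, as the interface text tells. Its arguments: {"type":"object","properties":{"moves":{"type":"array"},"grip_force":{"type":"number"}},"required":["moves"]}

```bash
mkdir -p pics; ls; python3 - <<'E'
from rig import *
import cv2,pickle
s=sense();print(s)
for n in("top","side"):
    f=grab_frame(n);cv2.imwrite(f"pics/{n}0.png",f["img"][:,:,::-1]);pickle.dump(f,open(f"{n}0.pkl","wb"));print(n,f["mtx"],f["rvec"],f["tvec"])
s=sense();f=grab_frame("wrist");f["pos"]=s["eef_pos"];f["rot"]=s["tcp_rot"];pickle.dump(f,open("wrist0.pkl","wb"));print(f["mtx"],f["T_tool_cam"])
cv2.imwrite("pics/wrist0.png",f["img"][:,:,::-1])
E
```

```text
pics
{'clock': 0.0, 'qpos': array([ 1.33557571e+00,  3.53660619e-01,  1.63411619e+00,  7.41185607e-06,
        1.15516096e+00, -2.36224659e-03]), 'qvel': array([ 0.00134628, -0.0007051 , -0.00286432, -0.00053996, -0.00016923,
        0.0010489 ]), 'joint_efforts': array([-5.13411269e-04, -6.05244684e+01, -3.42069697e+01, -7.66522317e-05,
        9.20607214e-03, -2.70079681e-05]), 'eef_pos': array([144.09947353, 607.71950492, 247.56153783]), 'tcp_rot': array([-3.14024756e+00, -9.95423823e-06,  2.90873128e+00]), 'contact_force': array([ 0.54222459, -0.86939075, -0.59419128]), 'wrist_torque': array([-0.01699465,  0.0261476 ,  0.00463462]), 'grasp_force': 0.0, 'opening': 1.00061745625184}
top [[487.90834126   0.         318.38191844]
 [  0.         487.90834126 194.87369173]
 [  0.           0.           1.        ]] [ 2.10217879 -2.11511551  0.23784463] [2.05137913e-01 6.01717135e+02 1.26865580e+03]
side [[361.21552124   0.         320.89321072]
 [  0.         361.21552124 197.25076629]
 [  0.           0.           1.        ]] [ 2.25700406 -0.16221947  0.05171917] [-581.92135351  103.11586033  828.26862377]
[[330.22395161   0.         321.86153047]
 [  0.         330.22395161 196.65998305]
 [  0.           0.           1.        ]] [[ 1.16404854e-04 -9.53401651e-01 -3.01703959e-01  7.71307975e+01]
 [ 9.99999787e-01 -8.25922204e-05  6.46820776e-04  7.39797475e-02]
 [-6.41598395e-04 -3.01703970e-01  9.53401438e-01 -1.25909819e+02]
 [ 0.00000000e+00  0.00000000e+00  0.00000000e+00  1.00000000e+00]]
```

View pics/top0.png

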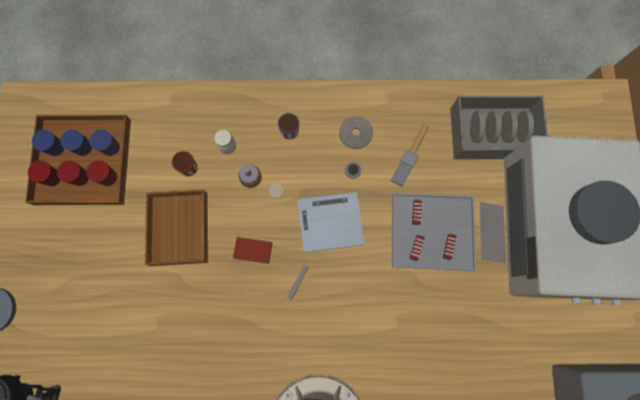

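View pics/side0.png

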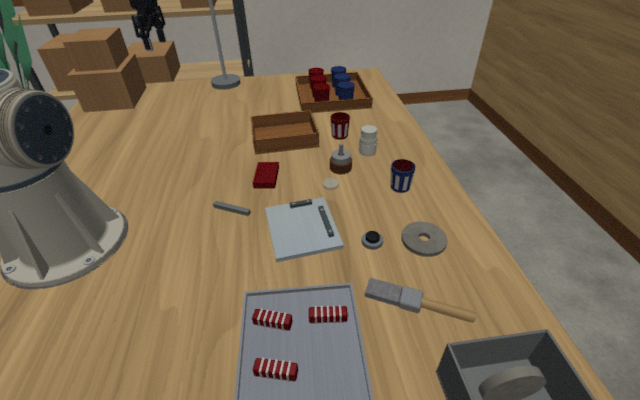

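The top view shows three bars in the tray at about (417,212), (417,248) and (450,247), and the blank at (253,250). The fixture is at (331,221) with its rails on the upper and left sides, and the tote is at (176,228). The post with the ring is at (249,176) and the button at (353,170). The side view shows the same objects in the same arrangement.

```bash
cat > h.py <<'E'
import numpy as np,cv2,pickle
from scipy.spatial.transform import Rotation as R
from rig import sense,grab_frame,sign_off
def cam(f):
    "camera centre and cam->world rotation"
    if "T_tool_cam" in f:
        Rt=R.from_euler("xyz",f["rot"]).as_matrix();T=f["T_tool_cam"]
        return Rt@T[:3,3]+f["pos"],Rt@T[:3,:3]
    Rc=cv2.Rodrigues(np.array(f["rvec"],float))[0];return -Rc.T@np.array(f["tvec"]).ravel(),Rc.T
def rays(f,px):
    c,Rw=cam(f);p=np.c_[np.atleast_2d(px),np.ones(len(np.atleast_2d(px)))]
    return c,(Rw@np.linalg.inv(f["mtx"])@p.T).T
def plane(f,px,z):
    c,d=rays(f,px);return c+d*((z-c[2])/d[:,2])[:,None]
def tri(f1,p1,f2,p2):
    c1,d1=rays(f1,p1);c2,d2=rays(f2,p2);d1=d1[0]/np.linalg.norm(d1);d2=d2[0]/np.linalg.norm(d2)
    t=np.linalg.lstsq(np.c_[d1,-d2],c2-c1,rcond=None)[0];a=c1+t[0]*d1;b=c2+t[1]*d2
    return (a+b)/2,np.linalg.norm(a-b)
def proj(f,P):
    c,Rw=cam(f);q=(np.atleast_2d(P)-c)@Rw@f["mtx"].T;return q[:,:2]/q[:,2:]
def red(img):
    h=cv2.cvtColor(img,cv2.COLOR_RGB2HSV);return (((h[...,0]<8)|(h[...,0]>172))&(h[...,1]>140)&(h[...,2]>50)).astype(np.uint8)
def blobs(m,amin,k=0):
    if k:m=cv2.morphologyEx(m,cv2.MORPH_CLOSE,np.ones((k,k),np.uint8))
    return [c for c in cv2.findContours(m,cv2.RETR_EXTERNAL,cv2.CHAIN_APPROX_NONE)[0] if cv2.contourArea(c)>amin]
def cen(c):
    M=cv2.moments(c);return np.array([M["m10"]/M["m00"],M["m01"]/M["m00"]])
def rect(f,c,z):
    "min-area rectangle of a contour cast on plane z: centre, sides, yaw of long side"
    P=plane(f,c.reshape(-1,2).astype(float),z)[:,:2].astype(np.float32)
    (x,y),(w,h),a=cv2.minAreaRect(P);a=np.radians(a)
    if w<h:w,h,a=h,w,a+np.pi/2
    return np.round([x,y,w,h,(a+np.pi/2)%np.pi-np.pi/2],3)
def load(n):return pickle.load(open(n+".pkl","rb"))
def snap(n,tag):
    s=sense();f=grab_frame(n)
    if n=="wrist":f["pos"]=s["eef_pos"];f["rot"]=s["tcp_rot"]
    cv2.imwrite(f"pics/{tag}.png",f["img"][:,:,::-1]);pickle.dump(f,open(tag+".pkl","wb"));return f
E
python3 - <<'E'
from h import *
t,s=load("top0"),load("side0")
for n,f in(("top",t),("side",s)):
    print(n)
    for c in blobs(red(f["img"]),30,5 if n=="top" else 7):
        p=cen(c)
        if n=="top" and 220<p[0]<480 and 190<p[1]<280 or n=="side" and p[1]>160: print(p.round(1),rect(f,c,27),rect(f,c,20))
print(plane(t,[[249,176],[353,170],[276,190],[298,283],[184,163],[224,140]],10).round())
T=lambda l,z:print(plane(t,np.array(l,float),z).round(0)[:,:2].tolist())
T([[301,197],[359,193],[363,246],[302,250]],12)
T([[147,193],[206,191],[207,264],[147,265]],50)
T([[392,195],[474,196],[474,270],[393,268]],14)
i=cv2.resize(t["img"][130:280,135:385],None,fx=3.2,fy=3.2,interpolation=cv2.INTER_CUBIC);cv2.imwrite("pics/top0c.png",i[:,:,::-1])
E
```

```text
top
[252.2 249.8] [457.123 179.198  96.387  55.716   1.423] [457.878 180.104  96.889  56.007   1.423]
side
[274.9 368.9] [ 4.64036e+02 -3.71756e+02  6.91770e+01  2.67530e+01 -2.73000e-01] [ 4.6347e+02 -3.6838e+02  7.0026e+01  2.7082e+01 -2.7300e-01]
[271.8 318.6] [ 4.62004e+02 -2.82322e+02  7.04080e+01  2.84690e+01 -3.37000e-01] [ 4.61413e+02 -2.77847e+02  7.12730e+01  2.88180e+01 -3.37000e-01]
[327.4 313.8] [ 5.61115e+02 -2.87081e+02  6.67640e+01  2.94330e+01 -1.11000e-01] [ 5.61741e+02 -2.82665e+02  6.75840e+01  2.97950e+01 -1.11000e-01]
[265.5 174.7] [459.291 157.953 114.69   60.397   1.416] [458.666 167.832 116.098  61.138   1.416]
[[ 671.  195.   10.]
 [ 687. -104.   10.]
 [ 629.  117.   10.]
 [ 367.   54.   10.]
 [ 711.  384.   10.]
 [ 780.  271.   10.]]
[[608.0, 46.0], [619.0, -120.0], [467.0, -127.0], [457.0, 43.0]]
[[613.0, 470.0], [618.0, 308.0], [417.0, 296.0], [415.0, 457.0]]
[[612.0, -213.0], [608.0, -447.0], [399.0, -431.0], [406.0, -208.0]]
```

View pics/top0c.png

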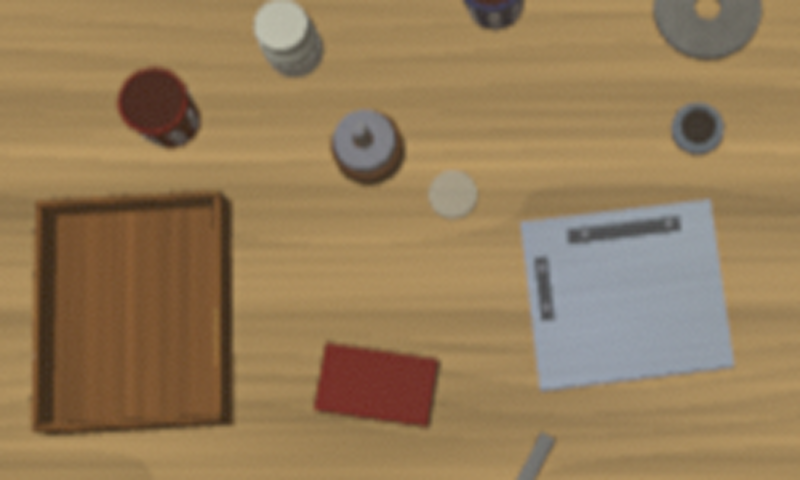

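The crop shows the tote, blank, post with ring, lens, fixture and button. All are well apart. Next I move the wrist camera over the bench for finer views.

>>> send_rows:
  moves:
    - [[0.0286,-0.0348,0,0,0,0.023,1],[0.0286,-0.0348,0,0,0,0.023,1],[0.0286,-0.0348,0,0,0,0.023,1],[0.0286,-0.0348,0,0,0,0.023,1],[0.0286,-0.0348,0,0,0,0.023,1],[0.0286,-0.0348,0,0,0,0.023,1],[0.0286,-0.0348,0,0,0,0.023,1],[0.0286,-0.0348,0,0,0,0.023,1],[0.0286,-0.0348,0,0,0,0.023,1],[0.0286,-0.0348,0,0,0,0.025,1]]

```text
clock: 1.15
eef_pos: [431.0, 258.5, 248.3]
tcp_rot: [3.142, 0.0, -3.141]
contact_force: [0.4, 0.5, 0.7]
opening: 1.004
grasp_force: 0.0
```

>>> send_rows:
  moves:
    - [[0,0,0,0,0,0,1],[0,0,0,0,0,0,1]]

```text
clock: 1.35
eef_pos: [430.6, 259.3, 248.1]
tcp_rot: [3.142, -0.001, 3.138]
contact_force: [0.2, 0.4, -0.9]
opening: 1.0
grasp_force: 0.0
```

```bash
python3 -c "
from h import *
f=snap('wrist','w1');print(f['pos'],f['rot'])"
```

```text
[430.56775246 259.28952847 248.10861643] [ 3.14157112e+00 -5.03677123e-04  3.13784468e+00]
```

>>> send_rows:
  moves:
    - [[0,-0.026,0,0,0,0,1],[0,-0.026,0,0,0,0,1],[0,-0.026,0,0,0,0,1],[0,-0.026,0,0,0,0,1],[0,-0.026,0,0,0,0,1],[0,-0.026,0,0,0,0,1],[0,-0.026,0,0,0,0,1],[0,-0.026,0,0,0,0,1],[0,-0.026,0,0,0,0,1],[0,-0.026,0,0,0,0,1]]

```text
clock: 2.4
eef_pos: [429.9, 0.6, 248.3]
tcp_rot: [3.141, 0.0, -3.14]
contact_force: [-0.4, -0.2, 0.3]
opening: 1.002
grasp_force: 0.0
```

>>> send_rows:
  moves:
    - [[0,0,0,0,0,0,1],[0,0,0,0,0,0,1]]

```text
clock: 2.6
eef_pos: [430.0, 1.0, 248.3]
tcp_rot: [3.141, -0.0, 3.141]
contact_force: [0.7, -0.9, -0.7]
opening: 0.998
grasp_force: 0.0
```

```bash
python3 -c "
from h import *
f=snap('wrist','w2');print(f['pos'],f['rot'])"
```

```text
[430.04485368   1.01615849 248.26414195] [ 3.14113476e+00 -6.36493335e-05  3.14080973e+00]
```

>>> send_rows:
  moves:
    - [[0,-0.028,0,0,0,0,1],[0,-0.028,0,0,0,0,1],[0,-0.028,0,0,0,0,1],[0,-0.028,0,0,0,0,1],[0,-0.028,0,0,0,0,1],[0,-0.028,0,0,0,0,1],[0,-0.028,0,0,0,0,1],[0,-0.028,0,0,0,0,1],[0,-0.028,0,0,0,0,1],[0,-0.028,0,0,0,0,1]]

```text
clock: 3.65
eef_pos: [431.0, -279.6, 248.2]
tcp_rot: [3.141, 0.0, -3.141]
contact_force: [-0.3, 0.3, 0.8]
opening: 1.003
grasp_force: 0.0
```

>>> send_rows:
  moves:
    - [[0,0,0,0,0,0,1],[0,0,0,0,0,0,1]]

```text
clock: 3.85
eef_pos: [430.6, -278.9, 248.0]
tcp_rot: [3.141, -0.0, 3.141]
contact_force: [-0.9, -0.4, -0.2]
opening: 1.0
grasp_force: 0.0
```

```bash
python3 -c "
from h import *
f=snap('wrist','w3');print(f['pos'],f['rot'])"
```

```text
[ 430.62669612 -278.85586064  247.99457064] [ 3.14073920e+00 -4.21060419e-04  3.14101577e+00]
```

View pics/w2.png

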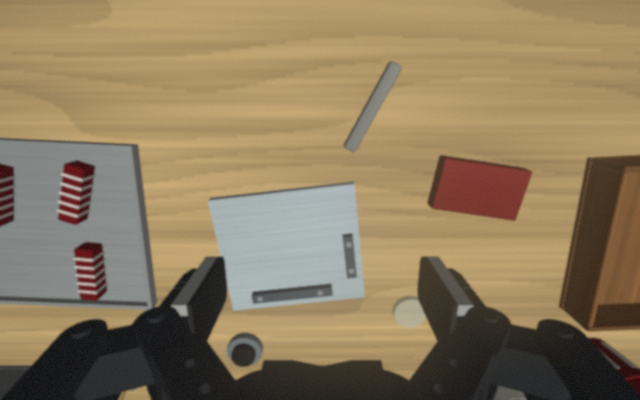

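View pics/w3.png

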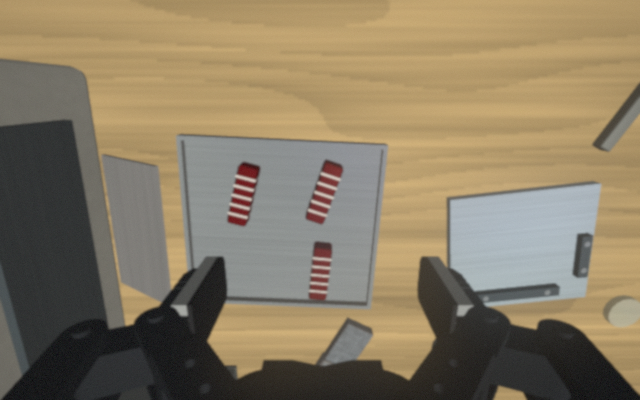

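w2 shows the fixture at (288,245) with its rails at (292,294) and (350,255), the blank at (478,188), the lens at (408,311) and the button at (243,350). w3 shows the three bars at (243,194), (323,191) and (319,270).

```bash
python3 - <<'E'
from h import *
w1,w2,w3=load("w1"),load("w2"),load("w3");t,s=load("top0"),load("side0")
def solid(f,c,zt,zb):
    r=rect(f,c,zt);o=cam(f)[0];k=((o[2]-zt)/(o[2]-zb)+1)/2
    r[:2]=o[:2]+(r[:2]-o[:2])/k;return r.round(3)
B={}
for n,f in(("w1",w1),("w2",w2),("w3",w3)):
    for c in blobs(red(f["img"]),300,13):
        p=cen(c)
        if p[1]<300: print(n,p.round(1),"bar",solid(f,c,27,5),"blank",solid(f,c,20,0));B.setdefault(n,[]).append(p)
print("tri")
for n1,f1,n2,f2 in(("w2",w2,"w3",w3),("w1",w1,"w2",w2)):
  for a in B.get(n1,[]):
    for b in B.get(n2,[]):
      P,e=tri(f1,a,f2,b)
      if e<4 and 0<P[2]<60:print(n1,n2,a.round(),b.round(),P.round(1),e.round(1))
# fixture plate: bluish bright
for n,f in(("w2",w2),("w3",w3)):
    h=cv2.cvtColor(f["img"],cv2.COLOR_RGB2HSV);m=((h[...,0]>85)&(h[...,0]<130)&(h[...,2]>135)&(h[...,1]>15)).astype(np.uint8)
    for c in blobs(m,4000,15):
        p=cen(c);q=cv2.approxPolyDP(cv2.convexHull(c),12,True).reshape(-1,2)
        print(n,"plate?",p.round(1),rect(f,c,12),plane(f,q.astype(float),12)[:,:2].round(1).tolist())
    m=(h[...,2]<95).astype(np.uint8)
    for c in blobs(m,150):
        p=cen(c)
        if cv2.contourArea(c)<4000: print(n,"dark",p.round(1),rect(f,c,21))
E
```

```text
w1 [250.5 187.6] bar [456.637 179.347  96.05   59.168   1.422] blank [458.385 177.985  97.987  60.361   1.422]
w2 [ 89.9 270.9] bar [ 5.62897e+02 -2.82826e+02  7.57730e+01  2.93140e+01 -1.25000e-01] blank [ 5.66454e+02 -2.87636e+02  7.73000e+01  2.99050e+01 -1.25000e-01]
w2 [  5.4 194.1] bar [ 4.65974e+02 -3.57775e+02  7.08910e+01  1.18720e+01 -2.86000e-01] blank [ 4.67889e+02 -3.63856e+02  7.23200e+01  1.21110e+01 -2.86000e-01]
w2 [ 75.5 191.8] bar [ 4.62004e+02 -2.77283e+02  7.24450e+01  2.81720e+01 -3.24000e-01] blank [ 4.63851e+02 -2.82001e+02  7.39060e+01  2.87400e+01 -3.24000e-01]
w2 [480.5 188.3] bar [457.478 180.672  95.861  57.093   1.42 ] blank [459.249 183.714  97.793  58.244   1.42 ]
w3 [324.1 191.2] bar [ 4.62217e+02 -2.76512e+02  6.56380e+01  1.67900e+01 -3.33000e-01] blank [ 4.64060e+02 -2.76473e+02  6.69620e+01  1.71290e+01 -3.33000e-01]
w3 [242.9 193.1] bar [ 4.64361e+02 -3.68128e+02  6.96190e+01  2.01450e+01 -2.76000e-01] blank [ 4.66240e+02 -3.69642e+02  7.10240e+01  2.05510e+01 -2.76000e-01]
tri
w2 w3 [  5. 194.] [243. 193.] [ 466.9 -371.3    2.1] 0.5
w2 w3 [ 75. 
[... 424 characters left out ...]
80.462   25.673    1.526]
w2 dark [285.8 292.3] [589.206 -36.005  96.536  13.831  -1.445]
w2 dark [ 91.3 248. ] [ 529.646 -273.45    30.621   19.783    1.445]
w2 dark [  5.8 171.3] [ 4.37032e+02 -3.44169e+02  1.85150e+01  1.36840e+01 -2.86000e-01]
w2 dark [ 83.  167.8] [ 432.209 -262.894   29.389   16.99     1.219]
w2 dark [436.4 179.6] [ 4.46675e+02  1.27488e+02  5.65550e+01  7.84800e+00 -1.92000e-01]
w3 plate? [521.7 242.1] [535.779 -38.165 168.709 148.48   -1.45 ] [[454.3, 35.9], [597.8, 53.0], [614.0, -66.5], [560.5, -117.8], [472.2, -128.2]]
w3 dark [580.2 254.7] [5.38476e+02 3.01200e+01 5.61920e+01 1.48970e+01 1.10000e-01]
w3 dark [617.9 116.9] [378.109  30.595  69.139  11.342  -0.427]
```

View pics/w1.png

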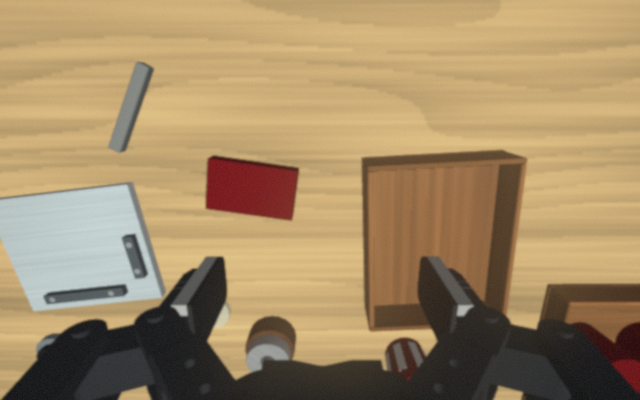

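w1 shows the post with ring at about (270,340), the tote at (440,240) and tumbler1 at (405,360). I start with bar A, at (462.5,-277) with yaw -0.33.

>>> send_rows:
  moves:
    - [[0.0107,0.001,-0.03,0,0,-0.11,0.4],[0.0107,0.001,-0.03,0,0,-0.11,0.4],[0.0106,0,-0.03,0,0,-0.11,0.4],[0,0,-0.03,0,0,0,0.4],[0,0,-0.03,0,0,0,0.4],[0,0,-0.03,0,0,0,0.4],[0,0,-0.02,0,0,0,0.4],[0,0,-0.015,0,0,0,0.4],[0,0,-0.007,0,0,0,0.4],[0,0,0,0,0,0,0.4]]

```text
clock: 4.9
eef_pos: [462.0, -276.5, 25.7]
tcp_rot: [3.141, -0.002, 2.812]
contact_force: [-0.2, -0.0, -0.1]
opening: 0.702
grasp_force: 0.0
```

>>> send_rows:
  moves:
    - [[0,0,0,0,0,0,-0.2],[0,0,0,0,0,0,-0.7],[0,0,0,0,0,0,-0.9],[0,0,0,0,0,0,-1],[0,0,0,0,0,0,-1],[0,0,0,0,0,0,-1]]
  grip_force: 45

```text
clock: 5.5
eef_pos: [462.8, -278.2, 27.4]
tcp_rot: [-3.141, 0.002, 2.811]
contact_force: [-0.1, 1.0, 7.2]
opening: 0.248
grasp_force: 44.8
```

>>> send_rows:
  moves:
    - [[0,0,0.02,0,0,0,-1],[0,0,0.035,0,0,0,-1],[0,0,0.04,0,0,0,-1],[0,0.02,0.03,0,0,0,-1],[0,0.035,0,0,0,0,-1],[0,0.04,0,0,0,0.06,-1],[0,0.04,0,0,0,0.06,-1],[0,0.04,0,0,0,0.06,-1],[0,0.04,0,0,0,0.06,-1],[0,0.04,0,0,0,0.06,-1]]

```text
clock: 6.5
eef_pos: [462.0, -21.4, 151.8]
tcp_rot: [-3.142, 0.001, 3.113]
contact_force: [-0.2, 0.8, -0.3]
opening: 0.246
grasp_force: 44.2
```

>>> send_rows:
  moves:
    - [[0,0.045,0,0,0,0.08,-1],[0,0.045,0,0,0,0,-1],[0,0.045,0,0,0,0,-1],[0,0.045,0,0,0,0,-1],[0,0.045,0,0,0,0,-1],[0,0.045,0,0,0,0,-1],[0.002,0.045,0,0,0,0,-1],[0.002,0.045,0,0,0,0,-1],[0.002,0.025,0,0,0,0,-1],[0.002,0.019,0,0,0,0,-1]]

```text
clock: 7.5
eef_pos: [470.0, 383.1, 151.5]
tcp_rot: [3.141, 0.0, -3.091]
contact_force: [0.6, 0.1, -1.0]
opening: 0.248
grasp_force: 29.0
```

>>> send_rows:
  moves:
    - [[0,0,0,0,0,0,-1],[0,0,0,0,0,0,-1]]

```text
clock: 7.7
eef_pos: [469.9, 380.3, 151.1]
tcp_rot: [-3.141, -0.001, -3.092]
contact_force: [0.2, -0.5, -1.2]
opening: 0.245
grasp_force: 50.6
```

```bash
python3 -c "
from h import *
f=snap('wrist','w4');print(f['pos'],f['rot'])"
```

```text
[469.92361825 380.34998607 151.11110037] [-3.14073115e+00 -6.22472284e-04 -3.09216475e+00]
```

View pics/w4.png

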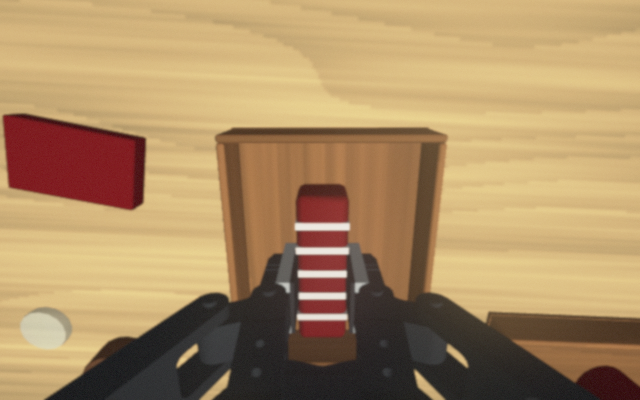

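The bar is held well at (322,260), centred over the tote, whose near wall runs from column 218 to 445. I lower and release it.

>>> send_rows:
  moves:
    - [[0,0.004,-0.03,0,0,0,-1],[0,0,-0.035,0,0,0,-1],[0,0,-0.03,0,0,0,-1],[0,0,-0.015,0,0,0,-1],[0,0,-0.01,0,0,0,-1],[0,0,0,0,0,0,-1],[0,0,0,0,0,0,-0.4],[0,0,0,0,0,0,-0.2],[0,0,0,0,0,0,-0.15],[0,0,0,0,0,0,-0.15]]

```text
clock: 8.75
eef_pos: [470.6, 385.5, 32.1]
tcp_rot: [3.141, 0.001, -3.092]
contact_force: [-0.6, -0.2, -0.4]
opening: 0.425
grasp_force: 0.0
```

>>> send_rows:
  moves:
    - [[0,0,0.02,0,0,0,-0.15],[0,0,0.04,0,0,0,-0.15],[0,0,0.05,0,0,0,0],[0,0,0.05,0,0,0,0.4],[0,-0.02,0.05,0,0,0,0.4],[0,-0.04,0,0,0,0,0.4],[0,-0.045,0,0,0,0,0.4],[0,-0.045,0,0,0,-0.1,0.4],[0,-0.045,0,0,0,-0.1,0.4],[0,-0.045,0,0,0,-0.1,0.4]]

```text
clock: 9.75
eef_pos: [469.8, 145.0, 238.2]
tcp_rot: [3.141, 0.001, 2.887]
contact_force: [0.9, 0.9, 0.7]
opening: 0.698
grasp_force: 0.0
```

>>> send_rows:
  moves:
    - [[0,-0.045,0,0,0,-0.03,0.4],[0,-0.045,0,0,0,0,0.4],[0,-0.045,0,0,0,0,0.4],[0,-0.045,0,0,0,0,0.4],[0,-0.045,0,0,0,0,0.4],[0,-0.045,0,0,0,0,0.4],[0,-0.045,0,0,0,0,0.4],[0,-0.045,0,0,0,0,0.4],[0,-0.04,0,0,0,0,0.4],[0,-0.02,0,0,0,0,0.4]]

```text
clock: 10.75
eef_pos: [470.0, -276.5, 238.1]
tcp_rot: [-3.141, 0.001, 2.859]
contact_force: [0.4, 0.2, -0.7]
opening: 0.698
grasp_force: 0.0
```

>>> send_rows:
  moves:
    - [[-0.03,-0.03,0,0,0,0,0.4],[-0.02,-0.03,0,0,0,0,0.4],[0,0,0,0,0,0,0.4],[0,0,0,0,0,0,0.4]]

```text
clock: 11.15
eef_pos: [419.8, -333.9, 238.0]
tcp_rot: [3.142, 0.0, 2.859]
contact_force: [-0.3, 0.2, -0.6]
opening: 0.699
grasp_force: 0.0
```

```bash
cat >> h.py <<'E'
def solid(f,c,zt,zb):
    r=rect(f,c,zt);o=cam(f)[0];k=((o[2]-zt)/(o[2]-zb)+1)/2
    r[:2]=o[:2]+(r[:2]-o[:2])/k;return r.round(3)
E
python3 -c "
from h import *
f=snap('wrist','w5');print(f['pos'],f['rot'])
for c in blobs(red(f['img']),300,13):print(cen(c).round(),solid(f,c,27,5))"
```

```text
[ 419.82538566 -333.86594817  237.97717204] [3.14150416e+00 4.79016095e-04 2.85882293e+00]
[303. 212.] [ 4.64533e+02 -3.68437e+02  6.60330e+01  1.72070e+01 -2.93000e-01]
```

>>> send_rows:
  moves:
    - [[0.02,-0.015,-0.03,0,0,0,0.4],[0.0245,-0.0195,-0.04,0,0,0,0.4],[0,0,-0.04,0,0,0,0.4],[0,0,-0.04,0,0,0,0.4],[0,0,-0.035,0,0,0,0.4],[0,0,-0.018,0,0,0,0.4],[0,0,-0.007,0,0,0,0.4],[0,0,0,0,0,0,-0.2],[0,0,0,0,0,0,-0.7],[0,0,0,0,0,0,-1]]

```text
clock: 12.2
eef_pos: [465.4, -368.1, 30.0]
tcp_rot: [-3.141, 0.002, 2.861]
contact_force: [-0.3, -0.1, -0.6]
opening: 0.242
grasp_force: 44.3
```

>>> send_rows:
  moves:
    - [[0,0,0,0,0,0,-1],[0,0,0,0,0,0,-1],[0,0,0,0,0,0,-1]]

```text
clock: 12.5
eef_pos: [465.3, -368.2, 30.0]
tcp_rot: [-3.141, 0.003, 2.861]
contact_force: [0.5, 1.4, 6.8]
opening: 0.246
grasp_force: 45.4
```

>>> send_rows:
  moves:
    - [[0,0,0.02,0,0,0,-1],[0,0,0.035,0,0,0,-1],[0,0,0.04,0,0,0,-1],[0,0.02,0.03,0,0,0,-1],[0,0.035,0,0,0,0,-1],[0,0.04,0,0,0,0.06,-1],[0,0.04,0,0,0,0.06,-1],[0,0.04,0,0,0,0.06,-1],[0,0.04,0,0,0,0.06,-1],[0,0.045,0,0,0,0.06,-1]]

```text
clock: 13.5
eef_pos: [464.3, -106.5, 154.0]
tcp_rot: [-3.141, 0.001, -3.121]
contact_force: [1.3, -0.2, -0.2]
opening: 0.25
grasp_force: 44.3
```

>>> send_rows:
  moves:
    - [[0,0.045,0,0,0,0.03,-1],[0,0.045,0,0,0,0,-1],[0,0.045,0,0,0,0,-1],[0,0.045,0,0,0,0,-1],[0.01,0.044,0,0,0,0,-1],[0.015,0.044,0,0,0,0,-1],[0.015,0.044,0,0,0,0,-1],[0.015,0.044,0,0,0,0,-1],[0.02,0.044,0,0,0,0,-1],[0.02,0.044,0,0,0,0,-1]]

```text
clock: 14.5
eef_pos: [559.7, 338.3, 154.0]
tcp_rot: [3.141, 0.001, -3.092]
contact_force: [1.9, -0.8, -1.5]
opening: 0.243
grasp_force: 44.4
```

>>> send_rows:
  moves:
    - [[0,0.03,0,0,0,0,-1],[0,0.017,0,0,0,0,-1],[0,0,0,0,0,0,-1],[0,0,0,0,0,0,-1]]

```text
clock: 14.9
eef_pos: [558.7, 382.4, 153.3]
tcp_rot: [-3.141, -0.001, -3.092]
contact_force: [-0.2, 0.4, -0.7]
opening: 0.243
grasp_force: 44.4
```

```bash
python3 -c "
from h import *
f=snap('wrist','w6');print(f['pos'],f['rot'],sense()['opening'])"
```

```text
[558.72900433 382.40500669 153.256442  ] [-3.14063404e+00 -6.78780562e-04 -3.09189851e+00] 0.2436843154316026
```

View pics/w6.png

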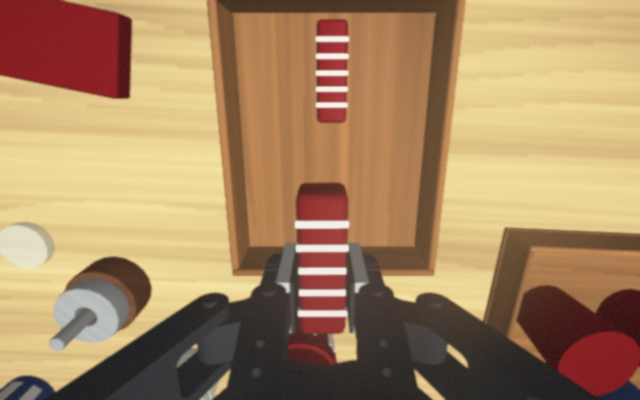

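The bar is still gripped well. The first bar lies at (332,70) in the tote, and the tote's far wall is at about row 265. I lower this one at the left side.

>>> send_rows:
  moves:
    - [[-0.002,0.02,0,0,0,0,-1],[-0.002,0.02,-0.03,0,0,0,-1],[0,0,-0.035,0,0,0,-1],[0,0,-0.03,0,0,0,-1],[0,0,-0.017,0,0,0,-1],[0,0,-0.008,0,0,0,-1],[0,0,0,0,0,0,-1],[0,0,0,0,0,0,-0.4],[0,0,0,0,0,0,-0.2],[0,0,0,0,0,0,-0.15]]

```text
clock: 15.95
eef_pos: [556.1, 423.9, 34.8]
tcp_rot: [3.14, 0.002, -3.092]
contact_force: [-0.1, -0.2, -0.1]
opening: 0.424
grasp_force: 0.0
```

>>> send_rows:
  moves:
    - [[0,0,0.02,0,0,0,-0.15],[0,0,0.04,0,0,0,-0.15],[0,0,0.05,0,0,0,0],[0,0,0.05,0,0,0,0.4],[0,-0.02,0.05,0,0,0,0.4],[0,-0.04,0,0,0,0,0.4],[0,-0.045,0,0,0,0,0.4],[0,-0.045,0,0,0,-0.08,0.4],[0,-0.045,0,0,0,-0.08,0.4],[0,-0.045,0,0,0,0,0.4]]

```text
clock: 16.95
eef_pos: [555.2, 183.2, 240.7]
tcp_rot: [3.141, 0.001, 3.028]
contact_force: [0.9, 0.6, 0.9]
opening: 0.702
grasp_force: 0.0
```

>>> send_rows:
  moves:
    - [[0,-0.045,0,0,0,0,0.4],[0,-0.045,0,0,0,0,0.4],[0,-0.045,0,0,0,0,0.4],[0,-0.045,0,0,0,0,0.4],[0,-0.045,0,0,0,0,0.4],[0,-0.045,0,0,0,0,0.4],[0,-0.045,0,0,0,0,0.4],[0,-0.045,0,0,0,0,0.4],[-0.02,-0.04,0,0,0,0,0.4],[-0.02,-0.03,0,0,0,0,0.4]]

```text
clock: 17.95
eef_pos: [514.9, -247.6, 240.5]
tcp_rot: [-3.141, 0.001, 3.03]
contact_force: [0.4, 0.3, -0.4]
opening: 0.701
grasp_force: 0.0
```

>>> send_rows:
  moves:
    - [[0,-0.03,0,0,0,0,0.4],[0,-0.03,0,0,0,0,0.4],[0,0,0,0,0,0,0.4],[0,0,0,0,0,0,0.4]]

```text
clock: 18.35
eef_pos: [515.1, -305.5, 240.2]
tcp_rot: [3.142, 0.001, 3.029]
contact_force: [-0.8, 0.8, -0.1]
opening: 0.7
grasp_force: 0.0
```

```bash

python3 -c "
from h import *
f=snap('wrist','w7');print(f['pos'],f['rot'])
for c in blobs(red(f['img']),300,13):print(cen(c).round(),solid(f,c,27,5))"
```

```text
[ 515.12179969 -305.47389848  240.18291391] [3.14154136e+00 5.05498997e-04 3.02937260e+00]
```

View pics/w7.png

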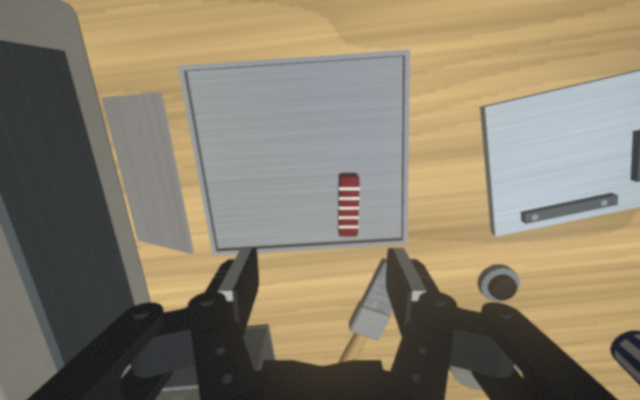

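```bash

python3 -c "
from h import *
f=load('w7');m=red(f['img']);print(m.sum(),proj(f,[[563,-283,27]]))
w=load('w3');print(proj(w,[[563,-283,27]]))
for k in (5,7,9):
  print([(cen(c).round(),cv2.contourArea(c),solid(f,c,27,5)) for c in blobs(m,60,k)])
  print([(cen(c).round(),cv2.contourArea(c),solid(w,c,27,5)) for c in blobs(red(w['img']),60,k)])
"
```

```text
1 [[346.97645869 209.53719498]]
[[318.05177403 276.39702475]]
[]
[(array([237., 221.]), 64.0, array([ 495.677, -377.179,   18.432,    6.25 ,    1.354])), (array([332., 169.]), 95.5, array([ 434.345, -266.896,   16.707,    8.467,    1.272])), (array([248., 170.]), 173.0, array([ 435.818, -360.032,   20.145,   12.05 ,    1.294]))]
[]
[(array([325., 188.]), 415.0, array([ 4.62217e+02, -2.76512e+02,  6.56380e+01,  1.67900e+01,
       -3.33000e-01])), (array([243., 193.]), 889.0, array([ 4.64361e+02, -3.68128e+02,  6.96190e+01,  2.01450e+01,
       -2.76000e-01]))]
[]
[(array([318., 293.]), 64.5, array([ 5.92344e+02, -2.83212e+02,  1.36260e+01,  1.34340e+01,
       -1.64000e-01])), (array([324., 191.]), 646.5, array([ 4.62217e+02, -2.76512e+02,  6.56380e+01,  1.67900e+01,
       -3.33000e-01])), (array([243., 193.]), 919.0, array([ 4.64361e+02, -3.68128e+02,  6.96190e+01,  2.01450e+01,
       -2.76000e-01]))]
```

The bar is at (348,205) and has not moved. The colour threshold was just too strict, so I relax it.

```bash
sed -i 's/(h\[...,1\]>140)/(h[...,1]>90)/' h.py
python3 -c "
from h import *
f=load('w7')
print([(cen(c).round(),solid(f,c,27,5)) for c in blobs(red(f['img']),100,9)])
"
```

```text
[(array([348., 205.]), array([ 5.63305e+02, -2.80468e+02,  6.81280e+01,  1.86020e+01,
       -9.60000e-02]))]
```

>>> send_rows:
  moves:
    - [[0.024,0.012,-0.03,0,0,0.01,0.4],[0.024,0.0125,-0.04,0,0,0,0.4],[0,0,-0.04,0,0,0,0.4],[0,0,-0.04,0,0,0,0.4],[0,0,-0.035,0,0,0,0.4],[0,0,-0.017,0,0,0,0.4],[0,0,-0.007,0,0,0,0.4],[0,0,0,0,0,0,-0.2],[0,0,0,0,0,0,-0.7],[0,0,0,0,0,0,-1]]

```text
clock: 19.4
eef_pos: [564.6, -281.3, 32.9]
tcp_rot: [-3.14, 0.003, 3.041]
contact_force: [0.1, 0.7, -0.6]
opening: 0.245
grasp_force: 44.2
```

>>> send_rows:
  moves:
    - [[0,0,0,0,0,0,-1],[0,0,0,0,0,0,-1],[0,0,0,0,0,0,-1]]

```text
clock: 19.7
eef_pos: [564.6, -281.3, 32.8]
tcp_rot: [-3.141, 0.003, 3.041]
contact_force: [-0.4, 0.9, 7.6]
opening: 0.243
grasp_force: 45.2
```

>>> send_rows:
  moves:
    - [[0,0,0.02,0,0,0,-1],[0,0,0.035,0,0,0,-1],[0,0,0.04,0,0,0,-1],[0,0.02,0.03,0,0,0,-1],[0,0.035,0,0,0,0,-1],[0,0.04,0,0,0,0.05,-1],[0,0.04,0,0,0,0.05,-1],[0,0.04,0,0,0,0.05,-1],[0,0.04,0,0,0,0,-1],[0,0.04,0,0,0,0,-1]]

```text
clock: 20.7
eef_pos: [563.3, -24.3, 156.8]
tcp_rot: [-3.141, 0.002, -3.093]
contact_force: [-0.6, 0.5, -0.1]
opening: 0.242
grasp_force: 44.3
```

>>> send_rows:
  moves:
    - [[0,0.045,0,0,0,0,-1],[0,0.045,0,0,0,0,-1],[0,0.045,0,0,0,0,-1],[-0.002,0.045,0,0,0,0,-1],[-0.002,0.045,0,0,0,0,-1],[-0.003,0.045,0,0,0,0,-1],[0,0.045,0,0,0,0,-1],[0,0.04,0,0,0,0,-1],[0,0.02,0,0,0,0,-1],[0,0,0,0,0,0,-1]]

```text
clock: 21.7
eef_pos: [556.2, 351.7, 156.4]
tcp_rot: [3.141, 0.001, -3.09]
contact_force: [-0.2, -0.0, 0.1]
opening: 0.243
grasp_force: 44.3
```

>>> send_rows:
  moves:
    - [[0,0,0,0,0,0,-1],[0,0,0,0,0,0,-1]]

```text
clock: 21.9
eef_pos: [556.3, 347.7, 155.8]
tcp_rot: [-3.141, -0.0, -3.093]
contact_force: [-0.1, -0.4, 0.5]
opening: 0.247
grasp_force: 44.3
```

```bash
python3 -c "
from h import *
f=snap('wrist','w8');print(f['pos'],f['rot'],sense()['opening'])
print([(cen(c).round(),solid(f,c,28,6)) for c in blobs(red(f['img']),100,9)])
"
```

```text
[556.33534982 347.74263648 155.8495126 ] [-3.14094564e+00 -3.52017429e-04 -3.09343818e+00] 0.24665742253000789
[(array([604., 340.]), array([7.07361e+02, 6.27138e+02, 1.47585e+02, 7.41990e+01, 3.30000e-01])), (array([324., 269.]), array([6.43117e+02, 3.54017e+02, 1.84695e+02, 4.85660e+01, 1.32000e-01])), (array([414., 190.]), array([5.55187e+02, 4.24391e+02, 6.95630e+01, 2.40160e+01, 5.40000e-02])), (array([316.,  88.]), array([4.78756e+02, 3.39434e+02, 6.83180e+01, 2.09320e+01, 5.60000e-02])), (array([103.,  49.]), array([456.493, 181.966, 101.696,  58.656,   1.419]))]
```

View pics/w8.png

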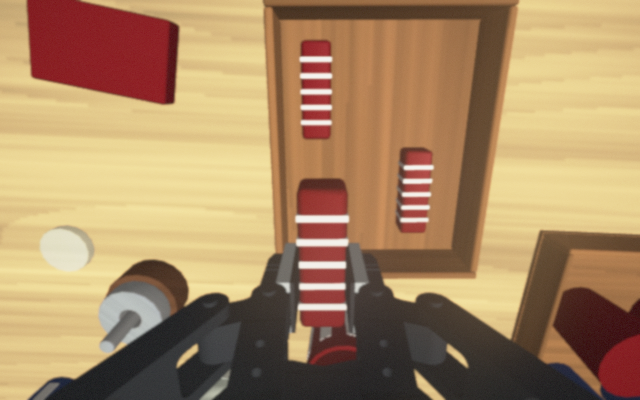

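The bar placed first has been nudged to (316,88) but is still inside the tote. The slot under the held bar is free, so I lower it.

>>> send_rows:
  moves:
    - [[0.002,0.005,-0.03,0,0,0,-1],[0,0,-0.035,0,0,0,-1],[0,0,-0.03,0,0,0,-1],[0,0,-0.015,0,0,0,-1],[0,0,-0.01,0,0,0,-1],[0,0,0,0,0,0,-1],[0,0,0,0,0,0,-0.4],[0,0,0,0,0,0,-0.2],[0,0,0,0,0,0,-0.15],[0,0,0,0,0,0,-0.15]]

```text
clock: 22.95
eef_pos: [558.6, 354.6, 36.5]
tcp_rot: [3.141, 0.001, -3.092]
contact_force: [-0.1, -0.9, 0.9]
opening: 0.426
grasp_force: 0.0
```

>>> send_rows:
  moves:
    - [[0,0,0.02,0,0,0,-0.15],[0,0,0.04,0,0,0,-0.15],[0,0,0.05,0,0,0,0],[-0.01,0,0.05,0,0,0,0.4],[-0.02,-0.02,0.03,0,0,0,1],[-0.03,-0.03,0,0,0,-0.14,1],[-0.02,-0.03,0,0,0,-0.14,1],[-0.02,-0.03,0,0,0,-0.14,1],[0,-0.03,0,0,0,-0.14,1],[0,-0.03,0,0,0,-0.14,1]]

```text
clock: 23.95
eef_pos: [457.8, 183.4, 225.4]
tcp_rot: [3.141, 0.0, 2.486]
contact_force: [0.8, -0.1, 0.7]
opening: 1.001
grasp_force: 0.0
```

>>> send_rows:
  moves:
    - [[0,0,0,0,0,-0.14,1],[0,0,0,0,0,-0.14,1],[0,0,0,0,0,-0.14,1],[0,0,0,0,0,-0.14,1],[0,0,0,0,0,-0.14,1],[0,0,0,0,0,-0.14,1],[0,0,0,0,0,-0.13,1],[0,0,0,0,0,0,1],[0,0,0,0,0,0,1]]

```text
clock: 24.85
eef_pos: [458.5, 184.3, 225.0]
tcp_rot: [3.141, -0.0, 1.525]
contact_force: [-0.1, -0.5, -0.5]
opening: 0.997
grasp_force: 0.0
```

```bash

python3 -c "
from h import *
f=snap('wrist','w9');print(f['pos'],f['rot'])
for c in blobs(red(f['img']),300,9):print(cen(c).round(),solid(f,c,20,0),rect(f,c,20))
t=snap('top','t1')
print([(cen(c).round(),solid(t,c,28,6)) for c in blobs(red(t['img']),40,5) if cen(c)[0]>120])
"
```

```text
[458.48211486 184.34228304 225.01149938] [ 3.14123797e+00 -1.53139271e-04  1.52468373e+00]
[321. 172.] [457.239 178.372  98.712  57.531   1.42 ] [457.37  180.736  98.712  57.531   1.42 ]
[333.   7.] [ 4.79884e+02  3.33736e+02  7.01050e+01  1.42650e+01 -4.60000e-02] [ 4.79370e+02  3.31673e+02  7.01050e+01  1.42650e+01 -4.60000e-02]
[(array([265., 249.]), array([ 4.53549e+02,  1.49014e+02,  5.55420e+01,  3.40670e+01,
       -1.51000e-01])), (array([183., 162.]), array([713.399, 386.042,  60.612,  56.964,   0.977]))]
```

View pics/w9.png

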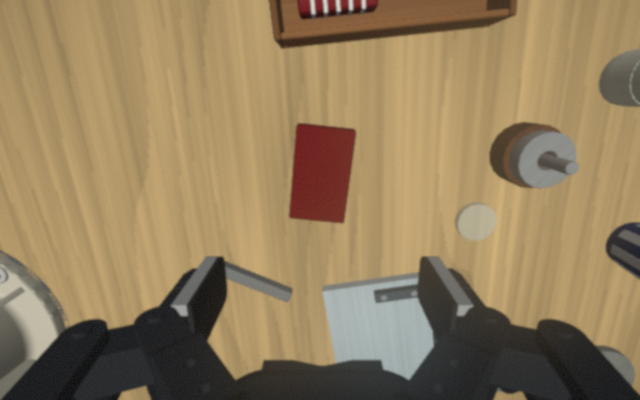

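Everything in w9 is where I expect: the blank at (322,173), the ring top at (542,160) and the lens at (476,221). I grasp the blank across its 60 mm side.

>>> send_rows:
  moves:
    - [[-0.001,-0.005,-0.03,0,0,-0.105,1],[0,0,-0.04,0,0,0,1],[0,0,-0.04,0,0,0,1],[0,0,-0.04,0,0,0,1],[0,0,-0.03,0,0,0,1],[0,0,-0.015,0,0,0,1],[0,0,-0.01,0,0,0,1],[0,0,0,0,0,0,0.7],[0,0,0,0,0,0,0.4],[0,0,0,0,0,0,0.2]]
  grip_force: 60

```text
clock: 25.95
eef_pos: [458.0, 179.5, 20.9]
tcp_rot: [3.141, -0.001, 1.416]
contact_force: [-0.3, -0.3, -2.6]
opening: 0.686
grasp_force: 65.0
```

>>> send_rows:
  moves:
    - [[0,0,0,0,0,0,0],[0,0,0,0,0,0,0],[0,0,0,0,0,0,0]]

```text
clock: 26.25
eef_pos: [458.1, 179.5, 20.9]
tcp_rot: [3.14, -0.001, 1.416]
contact_force: [-2.3, -0.0, 7.8]
opening: 0.679
grasp_force: 66.2
```

>>> send_rows:
  moves:
    - [[0,0,0.01,0,0,0,0],[0,0,0.02,0,0,0,0],[0,0,0.02,0,0,0,0],[0,0,0.01,0,0,0,0],[0,0,0,0,0,0,0]]

```text
clock: 26.75
eef_pos: [458.5, 179.7, 81.4]
tcp_rot: [3.139, -0.002, 1.416]
contact_force: [0.7, -1.4, -4.1]
opening: 0.684
grasp_force: 66.1
```

>>> send_rows:
  moves:
    - [[0.01,-0.025,0,0,0,0.034,0],[0.01,-0.03,0,0,0,0.034,0],[0.01,-0.03,0,0,0,0.034,0],[0.01,-0.03,0,0,0,0.034,0],[0.01,-0.03,0,0,0,0.034,0],[0.01,-0.03,0,0,0,0.034,0],[0.01,-0.025,0,0,0,0.034,0],[0.0015,-0.0155,0,0,0,0.034,0],[0,0,-0.02,0,0,0,0],[0,0,0,0,0,0,0]]

```text
clock: 27.75
eef_pos: [527.0, -36.6, 57.4]
tcp_rot: [-3.137, -0.001, 1.687]
contact_force: [-0.8, 0.2, -4.0]
opening: 0.679
grasp_force: 66.5
```

```bash

python3 -c "
from h import *
f=snap('wrist','w10');print(f['pos'],f['rot'],sense()['contact_force'],sense()['opening'])
t=snap('top','t2')
"
```

```text
[526.95435914 -36.59969472  57.36109164] [-3.13714199e+00 -8.95446979e-04  1.68656923e+00] [ 0.62281867 -0.66752439 -3.66694214] 0.681927360359158
```

View pics/w10.png

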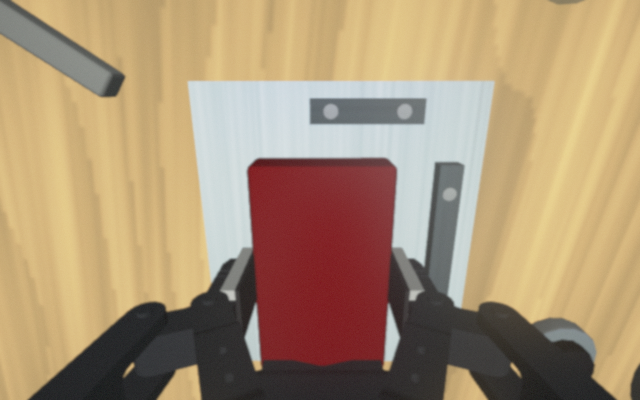

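The blank is squarely aligned with the plate and clear of both rails: short rail inner edge at row 124, long rail inner edge at about column 431. I lower and release it.

>>> send_rows:
  moves:
    - [[0.002,0,-0.012,0,0,0,0],[0,0,-0.008,0,0,0,0],[0,0,-0.004,0,0,0,0],[0,0,0,0,0,0,0],[0,0,0,0,0,0,0]]

```text
clock: 28.35
eef_pos: [531.0, -36.1, 35.7]
tcp_rot: [-3.141, -0.0, 1.688]
contact_force: [0.2, -0.7, -3.6]
opening: 0.682
grasp_force: 66.5
```

```bash

python3 -c "
from h import *
f=load('w10')
P=plane(f,[[310,124],[427,124],[435,163],[427,295.]],21)[:,:2];print(P)
P=plane(f,[[188,81],[495,81.]],12)[:,:2];print(P)
from numpy import *
a=.118;M=array([[cos(a),sin(a)],[-sin(a),cos(a)]]);print((plane(f,[[310,124],[427,124],[435,163],[427,295.]],21)[:,:2]-[535.5,-38.2])@M.T)
"
```

```text
[[513.90668244  24.98377247]
 [569.86394284  31.51569937]
 [577.83322656  13.24783663]
 [589.88583099 -61.98211804]]
[[452.02344551  37.78519854]
 [601.37300684  55.15479058]]
[[-14.00476421  65.28649972]
 [ 42.3323535   65.18535996]
 [ 48.09561058  46.10633588]
 [ 51.20785397 -30.01938444]]
```

>>> send_rows:
  moves:
    - [[0,0,-0.0015,0,0,0,0],[0,0,-0.001,0,0,0,0],[0,0,0,0,0,0,0.3],[0,0,0,0,0,0,0.5],[0,0,0,0,0,0,0.55],[0,0,0,0,0,0,0.55]]

```text
clock: 28.95
eef_pos: [531.4, -36.2, 33.6]
tcp_rot: [3.141, 0.0, 1.688]
contact_force: [-0.2, 0.4, 0.0]
opening: 0.773
grasp_force: 0.0
```

>>> send_rows:
  moves:
    - [[0,0,0.02,0,0,0,0.55],[0,0,0.03,0,0,0,0.6],[0,0,0.03,0,0,0,0],[0,0,0.04,0,0,0,-1],[0,0,0.04,0,0,0,-1],[0,0,0,0,0,0,-1],[0,0,0,0,0,0,-1]]

```text
clock: 29.65
eef_pos: [531.5, -36.2, 194.3]
tcp_rot: [3.139, 0.0, 1.688]
contact_force: [0.1, -0.4, -0.9]
opening: -0.005
grasp_force: 0.0
```

```bash
cat >> h.py <<'E'
FC,FA=np.array([535.5,-38.2]),0.118
def fix(p):
    M=np.array([[np.cos(FA),np.sin(FA)],[-np.sin(FA),np.cos(FA)]]);return M@(np.array(p)[:2]-FC)
def blankfix(f):
    for c in blobs(red(f['img']),1500,9):
        r=solid(f,c,32,12);q=fix(r[:2])
        if abs(q).max()<90:print('blank fix',q.round(1),'long yaw-fix',round(r[4]-FA,3),r,cen(c))
E
python3 -c "
from h import *
f=snap('wrist','w11');print(f['pos'],f['rot'])
blankfix(f)
"
```

```text
[531.51511148 -36.2338074  194.25570654] [3.13915013e+00 4.56542739e-04 1.68775942e+00]
blank fix [-4.3  0.8] long yaw-fix -1.572 [531.175 -37.954  97.606  57.295  -1.454] [320.65461878 177.60409375]
```

>>> send_rows:
  moves:
    - [[-0.027,-0.0035,0,0,0,0,-1],[-0.026,-0.0032,-0.02,0,0,0,-1],[0,0,-0.04,0,0,0,-1],[0,0,-0.04,0,0,0,-1],[0,0,-0.03,0,0,0,-1],[0,0,-0.02,0,0,0,-1],[0,0,-0.01,0,0,0,-1],[0,0,0,0,0,0,-1]]

```text
clock: 30.5
eef_pos: [476.2, -42.7, 31.4]
tcp_rot: [-3.137, -0.001, 1.688]
contact_force: [0.2, -0.5, -0.3]
opening: -0.003
grasp_force: 0.0
```

>>> send_rows:
  moves:
    - [[0.003,0.00035,0,0,0,0,-1],[0.003,0.00035,0,0,0,0,-1],[0.003,0.00035,0,0,0,0,-1],[0.003,0.00035,0,0,0,0,-1],[0.003,0.00035,0,0,0,0,-1],[0.003,0.00035,0,0,0,0,-1],[0.003,0.00035,0,0,0,0,-1],[0.003,0.00035,0,0,0,0,-1]]

```text
clock: 31.3
eef_pos: [502.1, -40.1, 33.3]
tcp_rot: [-3.141, -0.0, 1.688]
contact_force: [-2.6, -0.5, 1.7]
opening: -0.002
grasp_force: 1.7
```

>>> send_rows:
  moves:
    - [[0.002,0.00024,0,0,0,0,-1],[0.002,0.00024,0,0,0,0,-1],[0.002,0.00024,0,0,0,0,-1],[0.001,0.00012,0,0,0,0,-1],[0.0005,0,0,0,0,0,-1]]

```text
clock: 31.8
eef_pos: [509.6, -39.2, 33.2]
tcp_rot: [3.142, -0.0, 1.688]
contact_force: [-2.6, 0.5, 1.2]
opening: 0.005
grasp_force: 1.4
```

>>> send_rows:
  moves:
    - [[0.001,0.0001,0,0,0,0,-1],[0,0,0,0,0,0,-1]]

```text
clock: 32.0
eef_pos: [510.7, -39.1, 33.3]
tcp_rot: [3.141, 0.0, 1.688]
contact_force: [-1.8, -0.1, -0.1]
opening: -0.002
grasp_force: 0.9
```

>>> send_rows:
  moves:
    - [[0.001,0.0001,0,0,0,0,-1],[0,0,0,0,0,0,-1]]

```text
clock: 32.2
eef_pos: [511.8, -39.0, 33.3]
tcp_rot: [3.141, 0.0, 1.688]
contact_force: [-1.3, 0.4, -0.9]
opening: 0.001
grasp_force: 0.8
```

>>> send_rows:
  moves:
    - [[0.001,0.0001,0,0,0,0,-1],[0,0,0,0,0,0,-1]]

```text
clock: 32.4
eef_pos: [512.5, -38.9, 33.3]
tcp_rot: [-3.141, -0.0, 1.688]
contact_force: [-1.5, -0.1, 0.7]
opening: 0.002
grasp_force: 1.3
```

>>> send_rows:
  moves:
    - [[0.001,0.0001,0,0,0,0,-1],[0,0,0,0,0,0,-1]]

```text
clock: 32.6
eef_pos: [512.6, -38.9, 33.2]
tcp_rot: [-3.14, -0.0, 1.688]
contact_force: [-5.2, -0.0, 4.2]
opening: 0.003
grasp_force: 2.8
```

>>> send_rows:
  moves:
    - [[0.001,0.0001,0,0,0,0,-1],[0,0,0,0,0,0,-1]]

```text
clock: 32.8
eef_pos: [512.7, -38.8, 33.1]
tcp_rot: [-3.138, -0.0, 1.688]
contact_force: [-8.5, -1.2, 6.4]
opening: -0.005
grasp_force: 4.3
```

>>> send_rows:
  moves:
    - [[-0.005,-0.0006,0,0,0,0,-1],[-0.012,-0.0014,0,0,0,0,-1],[0,0,0.025,0,0,0,-1],[0,0,0.03,0,0,0,-1],[0.02,-0.02,0.005,0,0,0,-1],[0.025,-0.025,0,0,0,0,-1],[0.023,-0.024,0,0,0,0,-1],[0,0,-0.025,0,0,0,-1],[0,0,-0.02,0,0,0,-1],[0,0,-0.015,0,0,0,-1]]

```text
clock: 33.8
eef_pos: [564.8, -110.0, 32.1]
tcp_rot: [-3.141, -0.0, 1.687]
contact_force: [-1.0, -0.0, -0.3]
opening: 0.003
grasp_force: 0.0
```

>>> send_rows:
  moves:
    - [[0,0,0,0,0,0,-1],[0,0,0,0,0,0,-1]]

```text
clock: 34.0
eef_pos: [565.4, -109.6, 33.4]
tcp_rot: [-3.141, -0.0, 1.688]
contact_force: [0.9, -0.3, -0.2]
opening: -0.004
grasp_force: 0.0
```

```bash

python3 -c "
from h import *
f=snap('wrist','w12');print(f['pos'],f['rot'],fix(f['pos']))
blankfix(f)
"
```

```text
[ 565.39123305 -109.62788008   33.42340266] [-3.14146357e+00 -5.37462855e-05  1.68799403e+00] [ 21.27442789 -74.45016175]
blank fix [20.8 -7.5] long yaw-fix -1.572 [557.035 -43.172  78.999  58.62   -1.454] [320.41030529 104.92313641]
```

View pics/w12.png

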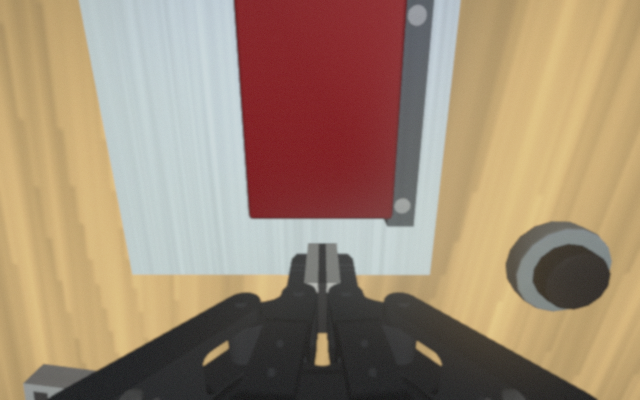

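The blank lies flush along the long rail, its near edge at row 218. Now I push it toward the short stop.

>>> send_rows:
  moves:
    - [[-0.00035,0.003,0,0,0,0,-1],[-0.00035,0.003,0,0,0,0,-1],[-0.00035,0.003,0,0,0,0,-1],[-0.00035,0.003,0,0,0,0,-1],[-0.00035,0.003,0,0,0,0,-1],[-0.00035,0.003,0,0,0,0,-1],[-0.00025,0.002,0,0,0,0,-1],[-0.00025,0.002,0,0,0,0,-1]]

```text
clock: 34.85
eef_pos: [563.0, -87.8, 33.4]
tcp_rot: [3.141, 0.0, 1.688]
contact_force: [-0.2, -3.6, 3.0]
opening: -0.001
grasp_force: 1.7
```

>>> send_rows:
  moves:
    - [[-0.0001,0.001,0,0,0,0,-1],[-0.0001,0.001,0,0,0,0,-1],[-0.0001,0.001,0,0,0,0,-1]]

```text
clock: 35.15
eef_pos: [562.7, -84.8, 33.3]
tcp_rot: [3.141, 0.0, 1.688]
contact_force: [-0.8, -2.6, 2.6]
opening: -0.002
grasp_force: 1.7
```

>>> send_rows:
  moves:
    - [[-0.0001,0.001,0,0,0,0,-1],[-0.0001,0.001,0,0,0,0,-1]]

```text
clock: 35.35
eef_pos: [562.5, -82.7, 33.3]
tcp_rot: [3.141, 0.0, 1.688]
contact_force: [-0.3, -3.0, 2.8]
opening: -0.002
grasp_force: 1.7
```

>>> send_rows:
  moves:
    - [[-0.0001,0.001,0,0,0,0,-1],[0,0,0,0,0,0,-1]]

```text
clock: 35.55
eef_pos: [562.3, -81.6, 33.3]
tcp_rot: [3.142, -0.0, 1.688]
contact_force: [0.2, -2.8, 2.6]
opening: -0.001
grasp_force: 1.1
```

>>> send_rows:
  moves:
    - [[-0.0001,0.001,0,0,0,0,-1],[0,0,0,0,0,0,-1]]

```text
clock: 35.75
eef_pos: [562.3, -81.2, 33.3]
tcp_rot: [3.141, 0.001, 1.688]
contact_force: [0.0, -7.9, 1.2]
opening: -0.004
grasp_force: 3.4
```

>>> send_rows:
  moves:
    - [[-0.0001,0.001,0,0,0,0,-1],[0,0,0,0,0,0,-1]]

```text
clock: 35.95
eef_pos: [562.3, -81.1, 33.3]
tcp_rot: [3.141, 0.002, 1.689]
contact_force: [0.0, -13.3, 0.7]
opening: 0.002
grasp_force: 6.5
```

>>> send_rows:
  moves:
    - [[-0.0001,0.001,0,0,0,0,-1],[0,0,0,0,0,0,-1]]

```text
clock: 36.15
eef_pos: [562.4, -81.0, 33.3]
tcp_rot: [3.141, 0.003, 1.689]
contact_force: [-0.9, -18.5, -0.7]
opening: -0.003
grasp_force: 9.6
```

>>> send_rows:
  moves:
    - [[-0.0001,0.001,0,0,0,0,-1],[0,0,0,0,0,0,-1]]

```text
clock: 36.35
eef_pos: [562.3, -80.9, 33.4]
tcp_rot: [3.141, 0.004, 1.69]
contact_force: [-0.7, -25.7, -1.0]
opening: -0.004
grasp_force: 12.7
```

>>> send_rows:
  moves:
    - [[0.0005,-0.005,0,0,0,0,-1],[0.0012,-0.012,0,0,0,0,-1],[0,0,0.025,0,0,0,-1],[0,0,0.03,0,0,0,-1],[-0.02,0.02,0.005,0,0,0,-1],[-0.025,0.025,0,0,0,0,-1],[-0.023,0.022,0,0,0,0,-1],[0,0,-0.025,0,0,0,-1],[0,0,-0.02,0,0,0,-1],[0,0,-0.015,0,0,0,-1]]

```text
clock: 37.35
eef_pos: [495.1, -27.5, 32.4]
tcp_rot: [-3.141, -0.001, 1.688]
contact_force: [-0.4, 0.1, -0.8]
opening: -0.002
grasp_force: 0.0
```

>>> send_rows:
  moves:
    - [[0.002,0.0002,0,0,0,0,-1],[0.002,0.0002,0,0,0,0,-1],[0,0,0,0,0,0,-1]]

```text
clock: 37.65
eef_pos: [500.6, -27.4, 34.0]
tcp_rot: [3.14, 0.0, 1.688]
contact_force: [0.2, 0.4, 0.7]
opening: 0.002
grasp_force: 0.0
```

>>> send_rows:
  moves:
    - [[0.002,0.00024,0,0,0,0,-1],[0.002,0.00024,0,0,0,0,-1],[0.002,0.00024,0,0,0,0,-1],[0.002,0.00024,0,0,0,0,-1],[0.001,0.0001,0,0,0,0,-1]]

```text
clock: 38.15
eef_pos: [508.9, -26.3, 33.4]
tcp_rot: [3.141, 0.0, 1.688]
contact_force: [-1.2, 0.1, -0.7]
opening: 0.001
grasp_force: 0.0
```

>>> send_rows:
  moves:
    - [[0.001,0.0001,0,0,0,0,-1],[0.001,0.0001,0,0,0,0,-1],[0,0,0,0,0,0,-1]]

```text
clock: 38.45
eef_pos: [510.7, -26.1, 33.3]
tcp_rot: [3.142, -0.0, 1.688]
contact_force: [-0.3, -0.9, -0.1]
opening: -0.002
grasp_force: 0.0
```

>>> send_rows:
  moves:
    - [[0.001,0.0001,0,0,0,0,-1],[0,0,0,0,0,0,-1]]

```text
clock: 38.65
eef_pos: [511.0, -26.0, 33.1]
tcp_rot: [-3.14, -0.0, 1.688]
contact_force: [-2.2, 0.0, 0.8]
opening: 0.002
grasp_force: 1.2
```

>>> send_rows:
  moves:
    - [[0.001,0.0001,0,0,0,0,-1],[0.001,0.0001,0,0,0,0,-1],[0,0,0,0,0,0,-1]]

```text
clock: 38.95
eef_pos: [511.1, -25.9, 32.9]
tcp_rot: [-3.137, -0.001, 1.688]
contact_force: [-8.3, -1.9, 6.2]
opening: -0.001
grasp_force: 4.4
```

>>> send_rows:
  moves:
    - [[-0.007,-0.0006,0,0,0,0,-1],[-0.012,-0.0014,0,0,0,0,-1],[0,0,0.03,0,0,0,-1],[0,0,0.045,0,0,0,-1],[0,0,0.045,0,0,0,-1],[0.02,0.03,0.04,0,0,0,-1],[0.025,0.035,0.03,0,0,0,-1],[0.025,0.035,0,0,0,0,-1],[0.02,0.03,0,0,0,0,-1],[0.01,0.02,0,0,0,0,-1]]

```text
clock: 39.95
eef_pos: [593.0, 120.3, 219.2]
tcp_rot: [3.14, -0.0, 1.689]
contact_force: [-0.1, -0.9, 0.2]
opening: 0.002
grasp_force: 0.0
```

>>> send_rows:
  moves:
    - [[0,0,0,0,0,0,-1],[0,0,0,0,0,0,-1]]

```text
clock: 40.15
eef_pos: [591.0, 118.1, 218.3]
tcp_rot: [-3.14, 0.0, 1.689]
contact_force: [0.3, -0.7, -0.4]
opening: -0.002
grasp_force: 0.0
```

```bash

python3 -c "
from h import *
f=snap('wrist','w13');print(f['pos'],f['rot'])
blankfix(f)
"
```

```text
[590.98398309 118.12052401 218.28024028] [-3.13988850e+00  4.99241955e-04  1.68865834e+00]
blank fix [19.5 33.2] long yaw-fix -1.572 [550.985  -2.965  64.42   56.708  -1.454] [268.51018683 271.84326655]
```

View pics/w13.png

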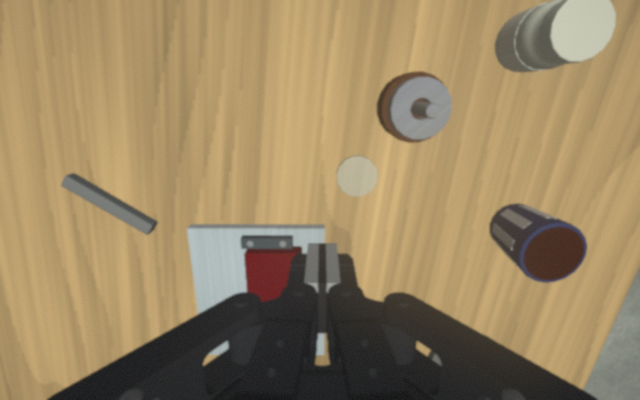

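The blank sits flush at the short rail (row 248). The ring is at (420,106) with the pin tip at about (432,112), the lens is at (357,176) and tumbler2 at (538,245). From here I measure numerically. First the ring, across two views.

```bash

python3 -c "
from h import *
res={}
for n,(x0,x1,y0,y1) in dict(w13=(370,470,55,155),w9=(485,600,105,200),w8=(85,200,250,360)).items():
    f=load(n);h=cv2.cvtColor(f['img'],cv2.COLOR_RGB2HSV);m=np.zeros(h.shape[:2],np.uint8)
    m[y0:y1,x0:x1]=((h[...,1]<60)&(h[...,2]>95))[y0:y1,x0:x1]
    c=max(blobs(m,100,3),key=cv2.contourArea);hu=cv2.convexHull(c);e=cv2.fitEllipse(c);res[n]=np.array(e[0])
    print(n,[np.round(v,1) for v in e],cv2.contourArea(c),plane(f,[e[0]],48).round(1),rect(f,c,48))
for a,b in (('w13','w9'),('w13','w8'),('w9','w8')):print(a,b,*tri(load(a),res[a],load(b),res[b]))
"
```

```text
w13 [array([420.3, 107.4]), array([59.7, 65.1]), np.float64(33.3)] 3050.5 [[667.9 192.5  48. ]] [6.68284e+02 1.91669e+02 5.31630e+01 5.27840e+01 1.18000e-01]
w9 [array([546.4, 158.5]), array([57. , 60.8]), np.float64(63.3)] 2672.5 [[667.8 193.5  48. ]] [667.489 193.978  57.732  53.115  -1.239]
w8 [array([130.4, 313.6]), array([54.4, 82.6]), np.float64(52.9)] 3208.0 [[663.4 192.8  48. ]] [665.599 186.687  83.271  45.691  -0.912]
w13 w9 [668.57713383 192.81470608  46.55489824] 0.8574063051652048
w13 w8 [667.47382672 191.43184691  44.78105493] 3.3452103762810004
w9 w8 [664.26255731 193.74066126  49.89777046] 3.8700713823809676
```

>>> send_rows:
  moves:
    - [[0.02,0.02,0,0,0,0,0],[0.03,0.03,0,0,0,0,1],[0.0273,0.0244,0,0,0,0,1],[0,0,-0.03,0,0,0,1],[0,0,-0.03,0,0,0,1],[0,0,0,0,0,0,1],[0,0,0,0,0,0,1]]

```text
clock: 40.9
eef_pos: [668.7, 191.6, 159.1]
tcp_rot: [-3.14, 0.0, 1.687]
contact_force: [-0.2, 0.1, 0.9]
opening: 0.999
grasp_force: 0.0
```

```bash

python3 -c "
from h import *
f=snap('wrist','w14');print(f['pos'],f['rot'],sense()['opening'])
h=cv2.cvtColor(f['img'],cv2.COLOR_RGB2HSV);p=proj(f,[[668.3,192.5,48]])[0];print(p)
m=np.zeros(h.shape[:2],np.uint8);x,y=p.astype(int);m[y-60:y+60,x-70:x+70]=((h[...,1]<60)&(h[...,2]>95))[y-60:y+60,x-70:x+70]
c=max(blobs(m,100,3),key=cv2.contourArea);e=cv2.fitEllipse(c);print(e,plane(f,[e[0]],48).round(1),rect(f,c,48))
"
```

```text
[668.74989119 191.61118988 159.08257038] [-3.14002625e+00  4.11280008e-04  1.68675084e+00] 0.9973219594657762
[321.48794211 198.44522782]
((322.1507873535156, 197.02145385742188), (68.34828186035156, 69.91017150878906), 64.68148803710938) [[668.7 193.7  48. ]] [668.928 192.48   53.376  52.897   0.838]
```

>>> send_rows:
  moves:
    - [[0,0.0012,-0.03,0,0,0,1],[0,0,-0.035,0,0,0,1],[0,0,-0.025,0,0,0,1],[0,0,-0.012,0,0,0,1],[0,0,-0.008,0,0,0,1],[0,0,0,0,0,0,1],[0,0,0,0,0,0,0.6],[0,0,0,0,0,0,0.3],[0,0,0,0,0,0,0],[0,0,0,0,0,0,0]]
  grip_force: 60

```text
clock: 41.95
eef_pos: [670.2, 194.3, 50.9]
tcp_rot: [3.14, -0.0, 1.688]
contact_force: [-0.7, -0.3, 8.2]
opening: 0.593
grasp_force: 62.3
```

>>> send_rows:
  moves:
    - [[0,0,0,0,0,0,0],[0,0,0,0,0,0,0],[0,0,0.005,0,0,0,0],[0,0,0.01,0,0,0,0],[0,0,0,0,0,0,0]]

```text
clock: 42.45
eef_pos: [670.2, 194.3, 65.8]
tcp_rot: [3.139, -0.0, 1.688]
contact_force: [0.4, -0.2, -3.0]
opening: 0.596
grasp_force: 63.4
```

>>> send_rows:
  moves:
    - [[0,0,0.02,0,0,0,0],[0,0,0.03,0,0,0,0],[0,0,0.02,0,0,0,0],[-0.01,-0.02,0,0,0,0,0],[-0.02,-0.037,0,0,0,0,0],[-0.02,-0.037,0,0,0,0,0],[-0.02,-0.037,0,0,0,0,0],[-0.02,-0.037,0,0,0,0,0],[-0.017,-0.03,0,0,0,0,0],[-0.0096,-0.016,0,0,0,0,0]]

```text
clock: 43.45
eef_pos: [551.1, -21.9, 134.1]
tcp_rot: [-3.141, 0.0, 1.686]
contact_force: [-0.9, 0.2, -2.8]
opening: 0.594
grasp_force: 63.6
```

>>> send_rows:
  moves:
    - [[0,0,-0.03,0,0,0,0],[0,0,0,0,0,0,0],[0,0,0,0,0,0,0]]

```text
clock: 43.75
eef_pos: [552.7, -19.6, 104.0]
tcp_rot: [-3.14, -0.0, 1.688]
contact_force: [0.1, 0.7, -2.8]
opening: 0.594
grasp_force: 64.3
```

```bash

python3 -c "
from h import *
f=snap('wrist','w15');print(f['pos'],f['rot'],sense()['opening'],sense()['contact_force'])
zt=f['pos'][2]-50.9+48
h=cv2.cvtColor(f['img'],cv2.COLOR_RGB2HSV);x,y=p=proj(f,[np.r_[f['pos'][:2],zt]])[0].astype(int);print(p)
m=np.zeros(h.shape[:2],np.uint8);m[y-60:y+60,x-55:x+55]=((h[...,1]<60)&(h[...,2]>95))[y-60:y+60,x-55:x+55]
for c in blobs(m,300,3):e=cv2.fitEllipse(c);print(e,cv2.contourArea(c),plane(f,[e[0]],zt).round(1),rect(f,c,zt))
# blank edges: red rows at top
r=red(f['img']);c=max(blobs(r,500,5),key=cv2.contourArea);b=cv2.boundingRect(c);print('red bbox',b)
for yy in range(b[1]+8,b[1]+60,12):
    xs=np.flatnonzero(r[yy]);P=plane(f,[[xs[0],yy],[xs[-1],yy]],32.);print(yy,xs[0],xs[-1],fix(P[0]).round(1),fix(P[1]).round(1))
xm=(b[0]+b[2]//2);print('top edge',fix(plane(f,[[xm,b[1]+1.]],32)[0]))
"
```

```text
[552.68603621 -19.57929369 104.00199176] [-3.14049415e+00 -3.41997183e-04  1.68801360e+00] 0.5940493150387945 [ 1.29886127  0.03185886 -2.81386037]
[321 275]
((320.8360900878906, 273.4974060058594), (127.59269714355469, 132.10202026367188), 6.081015586853027) 11774.5 [[552.1 -18.7 101.1]] [552.054 -19.637  56.943  51.022  -1.453]
red bbox (277, 141, 96, 94)
149 277 372 [-7.7 61.3] [49.4 61.2]
161 277 371 [-8.  53.9] [49.1 53.9]
173 278 372 [-7.7 46.5] [50.1 46.4]
185 278 371 [-8.  38.8] [49.8 38.8]
197 279 370 [-7.7 31. ] [49.5 31. ]
top edge [21.16206304 65.42855412]
```

>>> send_rows:
  moves:
    - [[0.0013,-0.0017,-0.015,0,0,0,0],[0,0,-0.018,0,0,0,0],[0,0,-0.01,0,0,0,0],[0,0,-0.005,0,0,0,0],[0,0,0,0,0,0,0],[0,0,0,0,0,0,0]]

```text
clock: 44.4
eef_pos: [554.4, -21.6, 56.3]
tcp_rot: [3.141, 0.0, 1.688]
contact_force: [-0.2, -0.7, -2.7]
opening: 0.595
grasp_force: 64.3
```

>>> send_rows:
  moves:
    - [[0,0,-0.0015,0,0,0,0],[0,0,0,0,0,0,0]]

```text
clock: 44.6
eef_pos: [554.3, -21.7, 54.9]
tcp_rot: [3.141, 0.0, 1.688]
contact_force: [-0.9, 0.3, -2.1]
opening: 0.593
grasp_force: 64.3
```

>>> send_rows:
  moves:
    - [[0,0,-0.001,0,0,0,0],[0,0,0,0,0,0,0]]

```text
clock: 44.8
eef_pos: [554.0, -21.7, 53.6]
tcp_rot: [3.141, 0.0, 1.688]
contact_force: [-0.1, 0.2, -2.7]
opening: 0.591
grasp_force: 64.3
```

>>> send_rows:
  moves:
    - [[0,0,-0.001,0,0,0,0],[0,0,0,0,0,0,0]]

```text
clock: 45.0
eef_pos: [554.2, -21.7, 53.0]
tcp_rot: [3.141, 0.0, 1.688]
contact_force: [-1.9, -1.1, 4.8]
opening: 0.592
grasp_force: 64.9
```

>>> send_rows:
  moves:
    - [[0,0,0,0,0,0,0.3],[0,0,0,0,0,0,0.4],[0,0,0,0,0,0,0.5],[0,0,0,0,0,0,0.5],[0,0,0.02,0,0,0,0.5],[0,0,0.03,0,0,0,0.6],[0,0,0.04,0,0,0,0],[0,0,0.04,0,0,0,-1],[0,0.02,0,0,0,0,-1],[0,0.02,0,0,0,0,-1]]

```text
clock: 46.0
eef_pos: [554.9, 18.5, 184.3]
tcp_rot: [3.138, 0.0, 1.687]
contact_force: [0.5, 0.7, -0.7]
opening: 0.115
grasp_force: 0.0
```

>>> send_rows:
  moves:
    - [[0.02,-0.02,0,0,0,0,-1],[0.03,-0.04,0,0,0,0,-1],[0.02,-0.03,0,0,0,0,-1],[0,0,0,0,0,0,-1],[0,0,0,0,0,0,-1]]

```text
clock: 46.5
eef_pos: [623.7, -72.0, 182.0]
tcp_rot: [-3.141, -0.001, 1.686]
contact_force: [0.4, -0.2, -0.6]
opening: 0.003
grasp_force: 0.0
```

```bash

python3 -c "
from h import *
f=snap('wrist','w16');print(f['pos'],f['rot'])
h=cv2.cvtColor(f['img'],cv2.COLOR_RGB2HSV)
x,y=p=proj(f,[[553.6,-21,50]])[0].astype(int);print('ring exp',p)
m=np.zeros(h.shape[:2],np.uint8);m[max(y-60,0):y+60,x-60:x+60]=((h[...,1]<60)&(h[...,2]>95))[max(y-60,0):y+60,x-60:x+60]
for c in blobs(m,800,3):
  e=cv2.fitEllipse(c);print('ring',e,cv2.contourArea(c),fix(plane(f,[e[0]],50)[0]).round(1),rect(f,c,50))
x,y=p=proj(f,[[685,-104,25]])[0].astype(int);print('btn exp',p)
m=np.zeros(h.shape[:2],np.uint8);m[max(y-60,0):y+60,x-60:x+60]=(h[...,2]<75)[max(y-60,0):y+60,x-60:x+60]
for c in blobs(m,200):
  e=cv2.fitEllipse(c);print('btn',e,cv2.contourArea(c),[rect(f,c,z) for z in (20,30,40)])
for n in('t3','s3'):snap('top' if n[0]=='t' else 'side',n)
"
```

```text
[623.66750038 -72.0349454  182.01561634] [-3.14059937e+00 -5.25240489e-04  1.68626965e+00]
ring exp [238 117]
ring ((220.8938446044922, 125.49855041503906), (100.83782958984375, 132.8271026611328), 132.4849395751953) 7510.5 [6.3 9.3] [545.786 -23.221  88.427  87.622  -1.455]
btn exp [383 224]
btn ((346.2898864746094, 271.2039794921875), (14.01700496673584, 34.35379409790039), 170.29205322265625) 327.5 [array([ 658.417, -156.935,   31.651,   14.975,   -1.401]), array([ 656.902, -151.33 ,   30.552,   14.455,   -1.401]), array([ 655.388, -145.724,   29.452,   13.935,   -1.401])]
btn ((384.06207275390625, 221.8441619873047), (27.919239044189453, 28.899702072143555), 141.36468505859375) 562.0 [array([ 686.456, -103.09 ,   30.539,   27.414,   -0.871]), array([683.968, -99.355,  29.478,  26.462,  -0.871]), array([681.479, -95.619,  28.418,  25.51 ,  -0.871])]
```

```bash

python3 -c "
from h import *
f=load('w16')
r=red(f['img']);c=max(blobs(r,500),key=cv2.contourArea);print(cv2.boundingRect(c),rect(f,c,32))
hm=np.zeros_like(r);cv2.fillPoly(hm,[cv2.convexHull(c)],1)
m=cv2.morphologyEx(((hm==1)&(r==0)).astype(np.uint8),cv2.MORPH_OPEN,np.ones((3,3),np.uint8))
for q in blobs(m,300):
  e=cv2.fitEllipse(q);print('ring',e,cv2.contourArea(q),fix(plane(f,[e[0]],50)[0]).round(1),rect(f,q,50))
res={}
for n,(x,y,R) in dict(w16=(384,222,45),w12=(571,277,38),w2=(243,352,25),w13=(0,0,0)).items():
  if not R:continue
  f=load(n);h=cv2.cvtColor(f['img'],cv2.COLOR_RGB2HSV);m=np.zeros_like(r);m[y-R:y+R,x-R:x+R]=(h[...,2]<75)[y-R:y+R,x-R:x+R]
  q=max(blobs(m,60),key=cv2.contourArea);e=cv2.fitEllipse(q);res[n]=e[0];print(n,e,cv2.contourArea(q))
for a,b in(('w16','w12'),('w16','w2'),('w12','w2')):print(a,b,*tri(load(a),res[a],load(b),res[b]))
"
```

```text
(203, 50, 81, 125) [555.291 -20.098  97.812  59.18   -1.455]
ring ((241.33567810058594, 120.9373550415039), (67.5999984741211, 72.9975357055664), 156.01573181152344) 3852.5 [22.2 12.7] [557.368 -24.122  53.136  50.847  -1.455]
w16 ((384.06207275390625, 221.8441619873047), (27.919239044189453, 28.899702072143555), 141.36468505859375) 562.0
w12 ((570.9200439453125, 276.2481689453125), (61.1084098815918, 73.03681182861328), 88.1220474243164) 3492.0
w2 ((243.09622192382812, 354.3905334472656), (21.451940536499023, 22.776880264282227), 80.2982406616211) 382.5
w16 w12 [ 686.43767116 -103.70877721   18.17201888] 0.6475732198192231
w16 w2 [ 686.51198272 -104.05561467   17.58470521] 0.402336541685919
w12 w2 [ 688.13125817 -104.35356777   16.02413247] 0.36772014084602156
```

>>> send_rows:
  moves:
    - [[0.025,-0.012,0,0,0,0,-1],[0.025,-0.012,-0.02,0,0,0,-1],[0.013,-0.008,-0.03,0,0,0,-1],[0,0,-0.04,0,0,0,-1],[0,0,-0.03,0,0,0,-1],[0,0,-0.015,0,0,0,-1],[0,0,0,0,0,0,-1]]

```text
clock: 47.35
eef_pos: [685.3, -102.6, 45.5]
tcp_rot: [-3.138, -0.001, 1.689]
contact_force: [-0.3, -1.0, 0.8]
opening: 0.004
grasp_force: 0.0
```

>>> send_rows:
  moves:
    - [[0,0,-0.003,0,0,0,-1],[0,0,-0.003,0,0,0,-1],[0,0,-0.003,0,0,0,-1],[0,0,0,0,0,0,-1]]

```text
clock: 47.75
eef_pos: [687.3, -103.7, 39.1]
tcp_rot: [3.141, 0.0, 1.688]
contact_force: [0.6, -0.5, 1.4]
opening: 0.001
grasp_force: 0.4
```

>>> send_rows:
  moves:
    - [[0,0,-0.002,0,0,0,-1],[0,0,0,0,0,0,-1]]

```text
clock: 47.95
eef_pos: [687.4, -103.7, 36.9]
tcp_rot: [3.141, 0.0, 1.688]
contact_force: [0.5, 0.5, 2.0]
opening: 0.001
grasp_force: 1.0
```

>>> send_rows:
  moves:
    - [[0,0,-0.002,0,0,0,-1],[0,0,-0.001,0,0,0,-1],[0,0,0,0,0,0,-1]]

```text
clock: 48.25
eef_pos: [687.4, -103.7, 33.7]
tcp_rot: [3.141, 0.0, 1.688]
contact_force: [1.4, -0.1, 3.2]
opening: -0.003
grasp_force: 1.8
```

>>> send_rows:
  moves:
    - [[0,0,-0.001,0,0,0,-1],[0,0,-0.001,0,0,0,-1],[0,0,0,0,0,0,-1]]

```text
clock: 48.55
eef_pos: [687.5, -103.7, 32.9]
tcp_rot: [3.141, 0.0, 1.688]
contact_force: [-2.3, 0.9, 13.7]
opening: 0.004
grasp_force: 6.8
```

>>> send_rows:
  moves:
    - [[0,0,-0.001,0,0,0,-1],[0,0,0,0,0,0,-1]]

```text
clock: 48.75
eef_pos: [687.5, -103.7, 32.8]
tcp_rot: [3.141, 0.0, 1.688]
contact_force: [-5.2, 1.1, 20.4]
opening: 0.002
grasp_force: 10.4
```

The button is hard down at its stop. I release it and retreat, then check that everything is still in place.

>>> send_rows:
  moves:
    - [[0,0,0.01,0,0,0,-1],[0,0,0.03,0,0,0,-1],[0,0,0.045,0,0,0,-1],[0,0,0.045,0,0,0,-1],[0,0,0.045,0,0,0,-1],[-0.04,0.02,0.02,0,0,0,-1],[-0.04,0.04,0,0,0,0,-1],[-0.04,0.04,0,0,0,0,-1],[-0.04,0.04,0,0,0,0,-1],[-0.03,0.045,0,0,0,0,-1]]

```text
clock: 49.75
eef_pos: [510.5, 64.4, 225.1]
tcp_rot: [-3.14, 0.0, 1.687]
contact_force: [1.0, 0.6, 0.3]
opening: -0.001
grasp_force: 0.0
```

>>> send_rows:
  moves:
    - [[0,0.045,0,0,0,0,-1],[0,0.045,0,0,0,0,-1],[0,0.045,0,0,0,0,-1],[0,0.03,0,0,0,0,-1],[0,0.02,0,0,0,0,-1],[0,0,0,0,0,0,-1],[0,0,0,0,0,0,-1]]

```text
clock: 50.45
eef_pos: [512.6, 248.8, 225.0]
tcp_rot: [-3.14, 0.001, 1.689]
contact_force: [-0.2, -0.4, 0.3]
opening: 0.004
grasp_force: 0.0
```

```bash

python3 -c "
from h import *
f=snap('wrist','w17');print(f['pos'],f['rot'])
for c in blobs(red(f['img']),250,9):print('red',cen(c).round(),'tote-z',solid(f,c,28,6),'fix-z',fix(solid(f,c,32,12)))
t=snap('top','t4');s=snap('side','s4');s0=load('side0');t0=load('top0')
h=cv2.cvtColor(t['img'],cv2.COLOR_RGB2HSV);m=((h[...,0]<8)|(h[...,0]>172))&(h[...,1]>60)
print('tray red',int(m[190:275,390:480].sum()),'before',int((lambda h:(((h[...,0]<8)|(h[...,0]>172))&(h[...,1]>60))[190:275,390:480].sum())(cv2.cvtColor(t0['img'],cv2.COLOR_RGB2HSV))))
for c in blobs(red(t['img']),60,3):
  p=cen(c)
  if 120<p[0]<480 and p[1]>180:print('top',p.round(),solid(t,c,32,12))
r=red(t['img']);c=[c for c in blobs(r,60,3) if 290<cen(c)[0]<370]
if c:
  c=c[0];hm=np.zeros_like(r);cv2.fillPoly(hm,[cv2.convexHull(c)],1);m=((hm==1)&(r==0)).astype(np.uint8)
  for q in blobs(m,50):e=cv2.fitEllipse(q);print('ring top',e,fix(plane(t,[e[0]],50)[0]))
"
```

```text
[512.64219118 248.79062018 225.00787547] [-3.14034147e+00  7.78255169e-04  1.68893603e+00]
red [581. 367.] tote-z [ 8.69408e+02  3.54930e+01  5.89700e+01  5.15870e+01 -4.12000e-01] fix-z [335.38408633  38.77509414]
red [340.  69.] tote-z [5.17128e+02 3.47490e+02 1.45863e+02 2.87920e+01 1.92000e-01] fix-z [ 26.92464618 384.87062126]
red [572.  60.] tote-z [7.33726e+02 3.80227e+02 6.85730e+01 6.65530e+01 1.18000e-01] fix-z [242.62456146 391.77607715]
tray red 0 before 480
top [322. 215.] [556.931 -18.834  97.407  58.907  -1.451]
ring top ((325.3692932128906, 212.57156372070312), (19.293676376342773, 20.22378921508789), 141.44461059570312) [21.56990492 13.29511265]
```

```bash

python3 -c "
from h import *
t=load('t4');t0=load('top0')
d=(cv2.absdiff(t['img'],t0['img']).max(2)>45).astype(np.uint8)
for c in blobs(d,25,3):print(cv2.boundingRect(c),cen(c).round(),rect(t,c,28))
f=load('w8');g=load('t4')['img'][190:268,145:210].astype(int);m=((g[...,0]-g[...,1]>45)&(g[...,1]<70)).astype(np.uint8)
print(m.sum(),[(cen(c)+[145,190],plane(t,[cen(c)+[145,190]],28).round()) for c in blobs(m,15,3)])
"
```

```text
(0, 375, 61, 25) [ 25. 390.] [106.448 745.504 159.685  58.346   1.563]
(410, 235, 14, 26) [416. 247.] [ 4.60736e+02 -2.73379e+02  6.97390e+01  2.13510e+01 -3.36000e-01]
(443, 234, 13, 26) [449. 246.] [ 4.63031e+02 -3.62677e+02  6.97760e+01  2.23370e+01 -2.68000e-01]
(322, 209, 8, 8) [326. 212.] [ 5.59625e+02 -2.33030e+01  1.98690e+01  1.95820e+01 -6.00000e-03]
(306, 202, 38, 26) [323. 216.] [554.666 -19.447 101.569  62.119  -1.451]
(412, 200, 10, 25) [416. 212.] [ 5.59802e+02 -2.77446e+02  7.00720e+01  2.30910e+01 -1.01000e-01]
(239, 164, 19, 19) [248. 173.] [6.74918e+02 1.95810e+02 5.31610e+01 5.11100e+01 2.10000e-02]
(127, 146, 172, 254) [197. 274.] [3.91925e+02 2.88446e+02 7.37443e+02 3.54248e+02 2.52000e-01]
46 []
```

>>> send_rows:
  moves:
    - [[0,0.03,0.02,0,0,0,-1],[0,0.03,0.02,0,0,0,-1],[0,0.03,0,0,0,0,-1],[0,0,0,0,0,0,-1],[0,0,0,0,0,0,-1]]

```text
clock: 51.1
eef_pos: [513.0, 338.2, 265.2]
tcp_rot: [-3.141, 0.001, 1.688]
contact_force: [0.4, -0.1, -0.1]
opening: -0.0
grasp_force: 0.0
```

```bash

python3 -c "
from h import *
f=snap('wrist','w18');print(f['pos'])
for c in blobs(red(f['img']),250,5):print('red',cen(c).round(),'tote-z',solid(f,c,28,6))
"
```

```text
[513.0320885  338.22504475 265.15008561]
red [300. 158.] tote-z [4.86082e+02 3.39788e+02 5.29500e+01 2.26290e+01 4.70000e-02]
red [361. 153.] tote-z [5.56016e+02 3.54035e+02 6.83350e+01 2.22660e+01 5.40000e-02]
red [500. 152.] tote-z [727.024 365.773  65.861  63.583   1.122]
red [369.  89.] tote-z [5.54403e+02 4.23869e+02 6.86900e+01 2.04620e+01 5.80000e-02]
```

All three bars are in the tote.

```bash
python3 -c "
from rig import *
print(sign_off())"
```

```text
the job is handed in; nothing more can be done
None
```

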